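# Sort tested valve blocks and clamp the passed one

## Robot

A 6-joint arm with a two-finger parallel gripper is mounted at the origin on the work surface. World frame = base frame: x ahead of the robot, y to its left, z up, the work surface at z = 0. Lengths are in mm, angles in rad, forces in N, time in s.
With the tool pointing down it reaches from about 275 to 750 mm from the base axis. Payload 10.2 kg.
Tool frame: the origin (TCP) lies between the finger pads; the fingertips stand 25 mm ahead of it and the grasp point (between the pads) lies 6 mm ahead of it; z points along the fingers, y is the line along which they close (so a half turn about z gives the same grasp; the last joint's range is limited). The gripper opens to 85 mm and grips with 20 to 120 N. Pads are 22 mm wide; open, the fingers measure 114 mm over their backs; the gripper's body (76 mm by 85 mm) begins 54 mm behind the grasp point. The pads swing forward as they close: fully open they stand 13 mm farther back than shut.
Start: joints at [1.063, 0.313, 1.498, -0, 1.331, -0.223], TCP at [147.52, 503.854, 256.294] pointing down, gripper open.
Joint ranges: [-2.94, 2.94], [-0.97, 2.17], [0.19, 2.56], [-1.23, 4.37], [0.02, 3.11], [-2.88, 2.88]. Speed limits (rad/s): [2.39, 2.39, 3.01, 3.14, 3.14, 3.14].

## Interface

Orientations are given as a unit quaternion [w, x, y, z].
In Python, from rig import ctrl, eyes, finish_job gives the robot as it stands.
- The arm moves only by the tool step_arm, never from a script. Its argument "increments" is a list of rows, each an object of numbers: "dx", "dy", "dz": the shift along the tool's x, y, z in units of 25 mm (1.0 is 25 mm); "wx", "wy", "wz": the turn, a rotation vector about the tool's x, y, z in units of 6 degrees (1.0 is 6 degrees). A call has 1 to 5 rows; each row shifts and turns the commanded pose from where the row before left it, along the tool's axes as they then stand; what a row does not reach is not made up. A row lasts 1/10 s, in which the tool goes at most 50 mm and 8.59 degrees, less where a joint would pass 70% of its speed; a pose out of reach is approached as far as the arm can. A call is refused whole if a number of a shift passes 1 or a number of a turn 1, either way. A call with a gripper value outside its range is refused whole. "fingers" is the finger opening in mm, from 0 to 85.4, set as the call begins (left out, the last holds). The fingers move at their own pace and stop on an object; "squeeze" is the grip in N (left out, the last holds). Time passes only in rows, so rows that do not move let the fingers close. It gives the time, the measured TCP pose, the force, the opening and the grip force at its end, in the units of the state.
- ctrl.sense(): the state, without advancing time (a new reading comes with each control period).
- eyes.capture(name): name is "side" or "top" or "wrist"; returns a dict with "frame" (384x512x3 uint8, blue, green, red), "fx", "fy", "cx", "cy" (pixels), "R" (3x3) and "t" (3): a world point X has camera coordinates R X + t; the wrist camera has in their place "tool_from_camera" (4x4, takes a point from camera to tool coordinates, whose origin is the TCP and whose axes are the flange's). Camera axes: x right, y down, z forward; pixel columns grow to the right and rows downward; lengths in mm; the calibration is good to about 2 mm. A picture is of the moment at which its call begins: read the wrist's pose just before it. There is no depth.
- finish_job(): hands the job in; it is judged then, once.
Trained networks look in the newest picture that a camera, given by its name, has taken for a name from the list of things; names that differ only in an ending like _2 or _b are one class to them, and where a whole thing is asked for, a point or a joint stands for the part that bears it (a point fixed in the world has none). Each returns a list of dicts, best first, with "p" (0 to 1); they miss things now and then, are a little off and sometimes report something else, mostly with a low value. They report only what shows in the picture. A call takes as long as a camera call. They do not tell look-alikes from the thing itself.
- eyes.cut_out(camera, label): "mask" (384x512 bool, what is visible of it).
- eyes.landmark_of(camera, label): "point" ([x, y, z] in mm, in the coordinates of the camera as it stood for that picture, good to about 4 mm: a listed point, or the origin of a listed thing).
The state is a dict: "time_s": time; "joints": joint angles; "dq": joint speeds; "tau": joint torques, N m; "eef_pos": TCP position; "ee_rot": TCP orientation; "force": force on the tool from outside, world axes, zero at the start; "wrist_torque": the same for the moment, N m; "grip_width": opening from 0.0 (shut) to 1.0 (fully open); "grip_force": force on a finger pad.
Only numpy, scipy, OpenCV 4.12 (cv2) and the standard library are available. Lean on these libraries where they do the work, as an engineer would, in place of code of your own. Each camera call takes 0.05 s, during which the arm holds its last target. There are 200 camera calls.

## Task

Sort the tested valve blocks by their tags: set the green-tagged one down in the green-railed pass nest, pushing it back against the nest's sprung plunger so that it drops flat behind the lip, and the red-tagged one flat inside the red-railed reject nest. Once the green one is seated, press the pass nest's hold-down lever down, without forcing it, until it clicks over and stays down by itself. Lower the blocks rather than dropping them, leave the yellow-tagged block (not tested yet) where it is, and do not disturb the other things on the bench.

Things in the scene. Friction and masses are not known exactly. Their poses are not given: they have to be found in the camera images.
- block_green: hydraulic valve block of bare aluminium, 100 x 44 x 45 mm (along its x, y, z), about 0.45 kg, lying flat on the 3 mm rubber mat, with a green tag (44 x 28 mm, white border) on top. Origin: centre of its underside; z up. Its two ends are alike.
- block_red: hydraulic valve block of bare aluminium, 100 x 44 x 45 mm (along its x, y, z), about 0.45 kg, lying flat on the 3 mm rubber mat, with a red tag (44 x 28 mm, white border) on top. Origin: centre of its underside; z up. Its two ends are alike.
- block_yellow: hydraulic valve block of bare aluminium, 100 x 44 x 45 mm (along its x, y, z), about 0.45 kg, lying flat on the 3 mm rubber mat, with a yellow tag (44 x 28 mm, white border) on top. Origin: centre of its underside; z up. Its two ends are alike; not tested yet: must stay where it is.
- pass_nest: blue fixed base plate, 10 mm thick, 300 mm long (x from -70 to +230 mm) and 100 mm wide. Origin: on the table under the centre of the seated block; its x axis runs from the open near end towards the lever's hinge, z up.
- pass_seat (a point): centre of the pass nest's pocket floor, 10 mm above the table, axes as the nest; a seated block has its origin here, long axis along x, either end first. In this frame: inner face of a green lip at x = -50 mm (12 mm thick, 50 mm wide, 12 mm above the floor); green side rails with inner faces at y = +-25 mm (8 mm wide, 8 mm high).
- plunger_face (a point): centre of the brass plunger's front face (30 x 30 mm, 4 to 34 mm above the pocket floor). At rest at x = +42 mm from pass_seat, so a block let straight down lands on it; bottoms at x = +52.5 mm (5 N rising to 8 N, then hard). Bottomed by a level block held just above the lip, it leaves the block's tail 2.5 mm to clear the lip on the way down.
- plunger (a joint): plunger travel, m: 0 at rest (fully out), 0.0105 bottomed, about 0.008 behind a seated block.
- clamp (a joint): hold-down lever angle, rad: 0 raised (sprung up, 37 degrees above level), 0.65 level on its stop. Resists with up to about 10 N at the pad, goes over centre near 0.58 and then stays down by itself; released earlier it springs up. It cannot go down over a block that is not seated.
- clamp_pad (a point): centre of the top of the red press pad (40 x 44 mm) near the free end of the yellow lever, moving with it, 131 mm from the hinge axis. In the pass_seat frame about x = +97, z = +147 mm raised; x = +60, z = +72 mm down. The free end is 20 mm nearer the block; down, its nose lies 2.5 mm over the block's top.
- clamp_hinge (a point): middle of the lever's hinge axis, at x = +190 mm, z = +54 mm from pass_seat; the axis runs along the nest's y.
- reject_nest: grey fixed base plate, 150 x 100 x 10 mm (x, y, z) with a red floor and red rails 8 mm high. Origin: on the table under its centre; z up.
- reject_seat (a point): centre of the reject nest's pocket floor, 10 mm above the table; the pocket is 112 mm along x and 56 mm along y inside its rails. A block belongs in it with its long axis along x, either end first.
- wrench: steel wrench 190 mm long, lying flat. Bystander, leave it where it is. Origin: centre of its underside.
- screwdriver: screwdriver 200 mm long, lying. Bystander, leave it where it is. Origin: centre of its underside.
- coupling: steel hose coupling, upright, 40 mm across, 55 mm high. Bystander, leave it where it is. Origin: centre of its underside.
- ferrule: brass ferrule, upright, 34 mm across, 46 mm high. Bystander, leave it where it is. Origin: centre of its underside.
- can: blue can with yellow label, upright, 60 mm across, 130 mm high. Bystander, leave it where it is. Origin: centre of its underside.
Things that resemble listed ones, but are neither listed nor needed, are in the scene too. Leave any brown or orange look-alike of the block_red alone.

How it is judged (in metres and radians):
On the way, in this order (a step that is already met when the one before it is completed fails the run):
1. the green-tagged block sits flat in the pass nest between lip and plunger, with the lever still up (x of block_green in the frame of pass_seat between -0.004 and 0.004 m and y of block_green in the frame of pass_seat between -0.0045 and 0.0045 m and z of block_green in the frame of pass_seat between -0.0025 and 0.0025 m and angle between block_green's own z axis and vertical below 0.05 rad and value of joint clamp below 0.3 rad), for 0.2 s.
2. the hold-down lever is pressed down past its detent (value of joint clamp above 0.61 rad), for 0.2 s.
At the end, for the whole second after the job is handed in: Green block at rest flat in the pass nest (within 4 mm along, 4.5 mm across, 2.5 mm in height of pass_seat), lever staying down over it (above 0.61 rad); red block at rest flat in the reject nest (within 9 mm along and across, 2.5 mm in height of reject_seat); tilts under 0.05 rad (x of block_green in the frame of pass_seat between -0.004 and 0.004 m and y of block_green in the frame of pass_seat between -0.0045 and 0.0045 m and z of block_green in the frame of pass_seat between -0.0025 and 0.0025 m and angle between each of block_green, block_red's own z axis and vertical below 0.05 rad and x of block_red in the frame of reject_seat between -0.009 and 0.009 m and y of block_red in the frame of reject_seat between -0.009 and 0.009 m and z of block_red in the frame of reject_seat between -0.0025 and 0.0025 m and linear speed of each of block_green, block_red below 0.01 m/s and angular speed of each of block_green, block_red below 0.1 rad/s and value of joint clamp above 0.61 rad); the robot touches nothing.
It fails at once if the lever or nest is forced: more than 45 N between the robot and the pass nest (contact force between any of the arm, the fingers and pass_nest above 45 N).
It fails at once if a tested block is dropped: it moves at over 0.6 m/s out of the fingers (a fall of about 20 mm) ((linear speed of block_green above 0.6 m/s and contact force between the fingers and block_green below 0.5 N) or (linear speed of block_red above 0.6 m/s and contact force between the fingers and block_red below 0.5 N)).
It fails at once if the yellow-tagged block is moved by more than 10 mm (distance of block_yellow from where it was at the start of the episode above 0.01 m).
It fails at once if a bystander is moved by more than 20 mm (distance of any of wrench, screwdriver, coupling, ferrule, can from where it was at the start of the episode above 0.02 m).
It also fails if it takes over 70 s, if anything falls off the work surface, if the arm or the gripper's body presses on something with over 40 N, if the wrist force passes 120 N, or if a joint passes its speed limit or range.

## Working session

There is one attempt and no reset: what is moved stays moved. The work goes in short steps, Python scripts to look and compute and a tool call to move; the robot and the scene stay as the last step left them, time stands still between calls to the robot, and variables do not carry over. Pictures are saved under pics/ and viewed, at most 10 in all, crops included, and the job is handed in when it is done.

Besides the shell and the picture viewer there is one more tool, called after "Call:" by a JSON object that holds its "fn" and its "kwargs", one argument or row to a line. step_arm: Moves the arm, as the interface text tells. Its arguments: {"type":"object","properties":{"increments":{"type":"array"},"fingers":{"type":"number"},"squeeze":{"type":"number"}},"required":["increments"]}

```bash
mkdir -p pics; ls; cat > h.py <<'E'
import numpy as np, cv2
from rig import ctrl, eyes, finish_job
from scipy.spatial.transform import Rotation as Rn
def q2R(q): return Rn.from_quat([q[1],q[2],q[3],q[0]]).as_matrix()
def cam(name):
    s=ctrl.sense(); c=eyes.capture(name)
    K=np.array([[c['fx'],0,c['cx']],[0,c['fy'],c['cy']],[0,0,1]])
    if 'R' in c: R,t=np.array(c['R']),np.array(c['t'])
    else:
        T=np.array(c['tool_from_camera']); Rw=q2R(s['ee_rot'])
        Rc=Rw@T[:3,:3]; p=Rw@T[:3,3]+np.array(s['eef_pos']); R=Rc.T; t=-R@p
    return dict(f=c['frame'],K=K,R=R,t=t)
def w(c,p): return c['R'].T@(np.array(p)-c['t'])
def proj(c,X):
    x=c['R']@np.array(X)+c['t']; x=c['K']@x; return x[:2]/x[2]
def ray(c,uv,z):
    d=c['R'].T@np.linalg.inv(c['K'])@np.array([uv[0],uv[1],1.]); o=-c['R'].T@c['t']
    return o+d*(z-o[2])/d[2]
E
python3 - <<'E'
from h import *
np.set_printoptions(precision=1,suppress=True)
s=ctrl.sense(); print(s['eef_pos'],s['ee_rot'],s['grip_width'],s['force'])
ims=[]
for n in ['top','side']:
    c=cam(n); cv2.imwrite(f'pics/{n}0.png',c['f']); 
    print(n,-c['R'].T@c['t'])
    for l in ['block_green','block_red','block_yellow','pass_nest','pass_seat','plunger_face','clamp_pad','clamp_hinge','reject_nest','reject_seat','wrench','screwdriver','coupling','ferrule','can']:
        for d in eyes.landmark_of(n,l)[:4]: print(l,round(d['p'],2),w(c,d['point']),proj(c,w(c,d['point'])))
E
```

```text
pics
[147.4 503.6 255.7] [-0.   0.1  1.  -0. ] 0.9995726049829474 [ 0.3 -0.1  0.9]
top [ 443.1   -9.6 1103.4]
block_green 0.9 [529.9 329.7   4.3] [141.6 221.3]
block_red 0.68 [626.6 130.3   4.7] [213.3 187.4]
block_red 0.63 [ 841.2 -106.1    6. ] [296.8 113.8]
block_red 0.62 [843.9  40.6   0.4] [245.9 113.7]
block_yellow 0.79 [454.1 120.1   0.5] [215.8 249.1]
pass_nest 0.66 [499.9 -51.3   3.1] [277.9 232.9]
pass_nest 0.38 [743.7 299.8   1.1] [155.6 147.3]
pass_seat 0.81 [499.9 -56.9  13.8] [280.  232.7]
plunger_face 0.41 [544.5 -54.7  26.7] [279.4 216. ]
clamp_pad 0.77 [593.5 -53.7 157.9] [281.2 190.7]
clamp_hinge 0.95 [689.8 -62.1  65.2] [282.7 160.6]
reject_nest 0.8 [ 543.6 -296.2   -3.5] [366.  217.8]
reject_nest 0.75 [ 538.8 -294.7    8.4] [366.6 219.2]
reject_seat 0.7 [ 539.8 -294.5    7.2] [366.4 218.8]
wrench 0.76 [287.3 298.5  -3.4] [149.7 310.2]
wrench 0.31 [742.7 303.9   2.6] [154.1 147.5]
screwdriver 0.82 [371.6 311.6   0.2] [145.9 278.8]
coupling 0.66 [ 365.7 -162.     0.4] [318.7 282.7]
ferrule 0.59 [757.8 169.6  -1.4] [200.9 142.8]
can 0.65 [744.5 305.8   3. ] [153.4 14
[... 377 characters left out ...]
 241.4]
pass_seat 0.7 [494.7 -55.2  14.3] [245.5 236.8]
plunger_face 0.65 [540.7 -54.4  30.9] [261.9 227.3]
clamp_pad 0.69 [596.5 -58.1 158.8] [283.3 181.3]
clamp_hinge 0.75 [689.3 -61.3  64.7] [314.6 205.6]
reject_nest 0.79 [ 541.4 -296.7   -0. ] [305.  301.8]
reject_seat 0.7 [ 538.6 -300.4    9.4] [304.9 300.3]
reject_seat 0.22 [691.2 -62.2  63.6] [315.4 206. ]
wrench 0.58 [282.3 296.7  -0.2] [143.2 191.6]
wrench 0.22 [757.8 167.8   3.2] [297.6 180.5]
screwdriver 0.73 [530.2 330.7   2.7] [216.  171.3]
screwdriver 0.49 [375.2 315.5   6.4] [171.2 181.2]
coupling 0.72 [ 368.1 -164.1    2.3] [210.1 281.8]
ferrule 0.52 [754.8 169.    3.3] [296.7 180.5]
can 0.55 [741.3 304.9   3.5] [275.8 163.1]
```

View pics/top0.png

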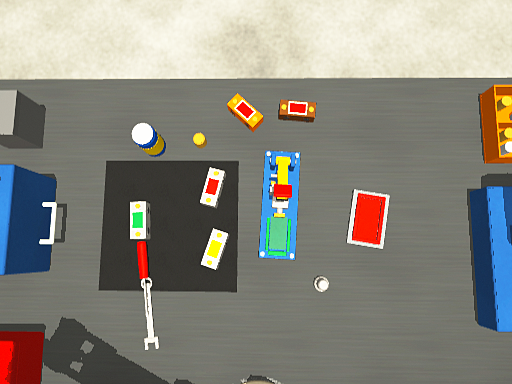

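View pics/side0.png

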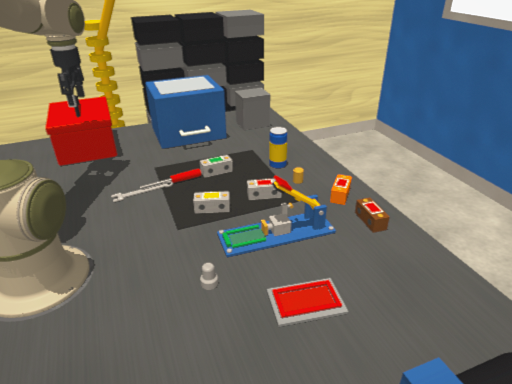

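Top view: green-tagged block at (140,220), red at (212,187), yellow at (214,249), pass nest at (280,205), reject nest at (368,219); the orange and brown look-alikes are at (245,111) and (297,110). The side view agrees. Next I measure the tags and nests from the two views.

```bash
cat >> h.py <<'E'
def cmask(f,col):
    h=cv2.cvtColor(f,cv2.COLOR_BGR2HSV).astype(int); H,S,V=h[...,0],h[...,1],h[...,2]
    m={'green':(H>45)&(H<85),'red':(H<6)|(H>174),'yellow':(H>22)&(H<35)}[col]&(S>120)&(V>70)
    return m.astype(np.uint8)
def blob(f,col,near,rad=40):
    n,lab,st,ce=cv2.connectedComponentsWithStats(cmask(f,col))
    b=[i for i in range(1,n) if st[i,4]>25 and np.hypot(*(ce[i]-near))<rad]
    i=max(b,key=lambda i:st[i,4]); return ce[i],st[i,4],lab==i
def tri(cs,uvs):
    A=[];b=[]
    for c,uv in zip(cs,uvs):
        P=c['K']@np.c_[c['R'],c['t']]
        for k in (0,1):
            r=P[k]-uv[k]*P[2]; A.append(r[:3]/np.linalg.norm(r[:3])); b.append(-r[3]/np.linalg.norm(r[:3]))
    X,*_=np.linalg.lstsq(np.array(A),np.array(b),rcond=None); return X
def yaw(c,m,z):
    """centre and long-axis yaw in the world of mask m seen at height z"""
    uv=np.argwhere(m)[:,::-1]
    P=np.array([ray(c,p,z)[:2] for p in uv]); (x,y),(a,b),th=cv2.minAreaRect(P.astype(np.float32))
    v=np.linalg.eigh(np.cov(P.T))[1][:,1]
    return P.mean(0),np.degrees(np.arctan2(v[1],v[0])),(x,y,a,b,th)
E
python3 - <<'E'
from h import *
np.set_printoptions(precision=1,suppress=True)
T=cam('top');S=cam('side')
for n,col,X in [('green','green',(530,330,48)),('red','red',(625,130,48)),('yellow','yellow',(458,120,48)),('nest','green',(497,-56,10)),('rej','red',(541,-296,10))]:
    a=blob(T['f'],col,proj(T,X),20); b=blob(S['f'],col,proj(S,X),20)
    print(n,a[1],b[1],tri([T,S],[a[0],b[0]]),*yaw(T,a[2],X[2]),*yaw(S,b[2],X[2]))
E
```

```text
green 157 37 [530.  326.7  50.4] [530.7 327.3] -178.02915335782046 (531.006103515625, 327.54681396484375, 41.153141021728516, 24.463457107543945, 2.6520538330078125) [530.7 331.4] 174.80622341063028 (530.5830078125, 331.5824279785156, 22.51893424987793, 37.58283996582031, 88.15448760986328)
red 154 116 [648.9 119.5  45.3] [622.9 129. ] 165.23583764739396 (622.6685791015625, 128.9599609375, 27.328166961669922, 41.12124252319336, 76.16515350341797) [674.  110.1] 96.54838934524932 (673.7827758789062, 111.24507141113281, 27.12380599975586, 94.18241882324219, 1.9823484420776367)
yellow 170 77 [455.6 119.6  49.2] [455.5 119.8] 161.89681877768768 (455.5406188964844, 119.81941986083984, 27.837665557861328, 42.09673309326172, 70.83319854736328) [456.2 121.4] 157.91937757416355 (455.7631530761719, 122.1771240234375, 27.192697525024414, 40.228816986083984, 73.06031036376953)
nest 674 193 [483.4 -43.7  22.8] [493.  -46.6] 178.12244573195102 (492.60711669921875, -44.9376220703125, 55.39697265625, 106.08904266357422, 87.55551147460938) [479.8 -25.8] -161.92676565684235 (483.7824401855469, -22.78772735595703, 117.17986297607422, 52.787109375, 26.175439834594727)
rej 1348 1775 [ 540.8 -298.5   13. ] [ 540.9 -299.2] 170.49633427645483 (541.355712890625, -299.2174072265625, 76.85889434814453, 131.2322540283203, 80.84757232666016) [ 543.  -295.7] 171.07582504555612 (544.4070434570312, -294.3165283203125, 80.51113891601562, 133.74459838867188, 80.90489959716797)
```

```bash
cat >> h.py <<'E'
def plan(xyz,yawdeg=None):
    """print turn and shift, in tool units, that take the TCP to xyz with tool x at yawdeg (mod 180), z down"""
    s=ctrl.sense(); R=q2R(s['ee_rot']); p=np.array(s['eef_pos']); cur=np.degrees(np.arctan2(R[1,0],R[0,0]))
    d=0 if yawdeg is None else (yawdeg-cur+90)%180-90
    a=np.radians(cur+d); Rt=np.array([[np.cos(a),np.sin(a),0],[np.sin(a),-np.cos(a),0],[0,0,-1]]).T.T
    rv=Rn.from_matrix(R.T@Rt).as_rotvec(degrees=True)
    print('now',np.round(p,1),'yaw',round(cur,2),'j6',round(s['joints'][5],2),'F',np.round(s['force'],1),'w',round(s['grip_width']*85.4,1),'g',round(s['grip_force'],1),
      '\n turn units',np.round(rv/6,3),'shift units',np.round(Rt.T@(np.array(xyz)-p)/25,3))
E
python3 - <<'E'
from h import *
plan((530,310,200),2)
print(np.round(eyes.capture('wrist')['tool_from_camera'],3))
E
```

```text
now [147.5 503.9 256.3] yaw 163.68 j6 -0.22 F [ 0.3 -0.5  0.2] w 85.7 g 0.0 
 turn units [ 0.     0.    -3.053] shift units [-15.019  -8.284   2.252]
[[ 0.00000e+00 -9.54000e-01 -2.99000e-01  7.58950e+01]
 [ 1.00000e+00 -0.00000e+00  1.00000e-03 -2.02000e-01]
 [-1.00000e-03 -2.99000e-01  9.54000e-01 -1.18054e+02]
 [ 0.00000e+00  0.00000e+00  0.00000e+00  1.00000e+00]]
```

Call:
{"fn": "step_arm", "kwargs": {
  "increments": [
    {"wz": -1},
    {"wz": -1},
    {"wz": -1},
    {"dx": -1,"dy": -0.55},
    {"dx": -1,"dy": -0.55}
  ]
}}

```text
invalid input at $.increments[0]: expected keys dx, dy, dz, wx, wy, wz
```

Call:
{"fn": "step_arm", "kwargs": {
  "increments": [
    {"dx": -1,"dy": -0.55},
    {"dx": -1,"dy": -0.55},
    {"dx": -1,"dy": -0.55},
    {"dx": -1,"dy": -0.55},
    {"dx": -1,"dy": -0.55}
  ]
}}

```text
invalid input at $.increments[0]: expected keys dx, dy, dz, wx, wy, wz
```

Call:
{"fn": "step_arm", "kwargs": {
  "increments": [
    {"dx": -1,"dy": -0.55,"dz": 0.3},
    {"dx": -1,"dy": -0.55,"dz": 0.3},
    {"dx": -1,"dy": -0.55,"dz": 0.3},
    {"dx": -1,"dy": -0.55,"dz": 0.3},
    {"dx": -1,"dy": -0.55,"dz": 0.3}
  ]
}}

```text
invalid input at $.increments[0]: expected keys dx, dy, dz, wx, wy, wz
```

Call:
{"fn": "step_arm", "kwargs": {
  "increments": [
    {"dx": -1,"dy": -0.5,"dz": 0.3},
    {"dx": -1,"dz": 0.3},
    {"dx": -1},
    {},
    {}
  ]
}}

```text
invalid input at $.increments[0]: expected keys dx, dy, dz, wx, wy, wz
```

```bash
cat > look.py <<'E'
from h import *
import sys
np.set_printoptions(precision=1,suppress=True)
def look(n,col,X,ztop,extra=(),save=None):
    W=cam('wrist'); 
    if save: cv2.imwrite(f'pics/{save}.png',W['f'])
    try:
        a=blob(W['f'],col,proj(W,X),120); print(n,'px',a[0],a[1],*yaw(W,a[2],ztop))
    except Exception as e: print('noblob',e)
    for l in extra:
        for d in eyes.landmark_of('wrist',l)[:2]: print(l,round(d['p'],2),w(W,d['point']),proj(W,w(W,d['point'])))
    return W
E
python3 - <<'E'
from look import *
look('green','green',(530,328,48),48,['block_green'],'w1')
plan((530,327.5,42),2)
E
```

```text
noblob max() iterable argument is empty
now [147.5 503.9 256.3] yaw 163.68 j6 -0.22 F [ 0.4  0.1 -0.2] w 85.2 g 0.0 
 turn units [ 0.   0.  -3.1] shift units [-15.   -7.6   8.6]
```

View pics/w1.png

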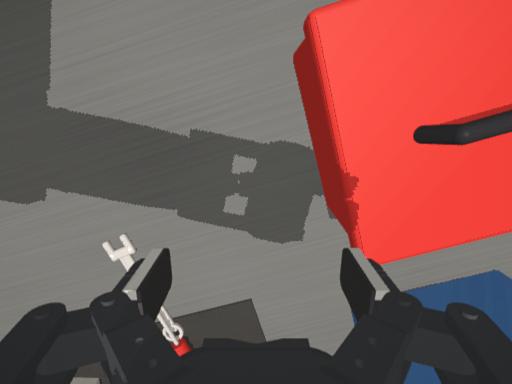

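The arm had not moved, because every row needs all six keys. The picture shows the start position: wrench at (165,300), toolbox at the right. I'll resend the moves with full rows.

Call:
{"fn": "step_arm", "kwargs": {
  "increments": [
    {"dx": 0,"dy": 0,"dz": 0,"wx": 0,"wy": 0,"wz": -1},
    {"dx": 0,"dy": 0,"dz": 0,"wx": 0,"wy": 0,"wz": -1},
    {"dx": 0,"dy": 0,"dz": 0,"wx": 0,"wy": 0,"wz": -1},
    {"dx": -1,"dy": -0.55,"dz": 0,"wx": 0,"wy": 0,"wz": 0},
    {"dx": -1,"dy": -0.55,"dz": 0,"wx": 0,"wy": 0,"wz": 0}
  ]
}}

```text
time_s: 2.35
eef_pos: [198.6, 477.6, 256.3]
ee_rot: [0.0, -0.016, 1.0, 0.0]
force: [1.0, -0.1, 0.1]
grip_width: 0.999
grip_force: 0.0
```

Call:
{"fn": "step_arm", "kwargs": {
  "increments": [
    {"dx": -1,"dy": -0.55,"dz": 0,"wx": 0,"wy": 0,"wz": 0},
    {"dx": -1,"dy": -0.55,"dz": 0,"wx": 0,"wy": 0,"wz": 0},
    {"dx": -1,"dy": -0.55,"dz": 0,"wx": 0,"wy": 0,"wz": 0},
    {"dx": -1,"dy": -0.55,"dz": 0,"wx": 0,"wy": 0,"wz": 0},
    {"dx": -1,"dy": -0.55,"dz": 0,"wx": 0,"wy": 0,"wz": 0}
  ]
}}

```text
time_s: 2.85
eef_pos: [326.3, 412.1, 256.4]
ee_rot: [0.0, -0.015, 1.0, 0.0]
force: [0.1, -0.4, -0.2]
grip_width: 1.0
grip_force: 0.0
```

Call:
{"fn": "step_arm", "kwargs": {
  "increments": [
    {"dx": -1,"dy": -0.55,"dz": 0.3,"wx": 0,"wy": 0,"wz": 0},
    {"dx": -1,"dy": -0.55,"dz": 0.3,"wx": 0,"wy": 0,"wz": 0},
    {"dx": -1,"dy": -0.55,"dz": 0.3,"wx": 0,"wy": 0,"wz": 0},
    {"dx": -1,"dy": -0.55,"dz": 0.3,"wx": 0,"wy": 0,"wz": 0},
    {"dx": -1,"dy": -0.55,"dz": 0.3,"wx": 0,"wy": 0,"wz": 0}
  ]
}}

```text
time_s: 3.35
eef_pos: [453.3, 347.1, 218.5]
ee_rot: [0.0, -0.015, 1.0, 0.0]
force: [-0.3, -0.2, 0.0]
grip_width: 1.0
grip_force: 0.0
```

Call:
{"fn": "step_arm", "kwargs": {
  "increments": [
    {"dx": -1,"dy": -0.5,"dz": 0.3,"wx": 0,"wy": 0,"wz": 0},
    {"dx": -1,"dy": 0,"dz": 0.3,"wx": 0,"wy": 0,"wz": 0},
    {"dx": -1,"dy": 0,"dz": 0,"wx": 0,"wy": 0,"wz": 0},
    {"dx": 0,"dy": 0,"dz": 0,"wx": 0,"wy": 0,"wz": 0},
    {"dx": 0,"dy": 0,"dz": 0,"wx": 0,"wy": 0,"wz": 0}
  ]
}}

```text
time_s: 3.85
eef_pos: [527.4, 337.4, 203.4]
ee_rot: [-0.0, -0.015, 1.0, -0.0]
force: [-1.0, -0.9, 0.2]
grip_width: 0.998
grip_force: 0.0
```

```bash

python3 - <<'E'
from look import *
look('green','green',(530,328,48),48,['block_green'],'w2')
plan((530,327.5,42),2)
E
```

```text
green px [244.4 189.7] 1123 [531.2 326.4] -176.6413298863788 (531.505615234375, 326.33929443359375, 42.081302642822266, 26.444351196289062, 3.1210877895355225)
block_green 0.9 [530.2 325.7   7.2] [245.1 178.7]
now [526.9 337.7 203.9] yaw -178.29 j6 -1.22 F [-0.8  0.1 -0.2] w 85.6 g 0.0 
 turn units [ 0. -0. -0.] shift units [-0.1 -0.4  6.5]
```

View pics/w2.png

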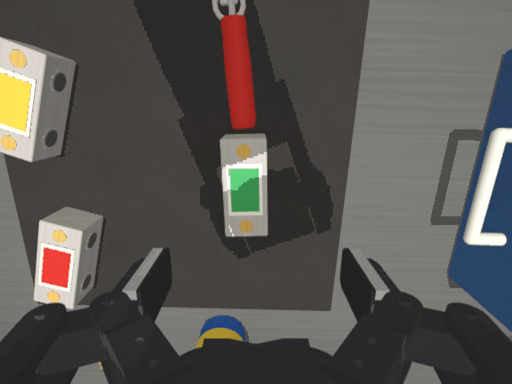

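Wrist view: green block at (244,190), lined up with the tool, with the screwdriver above it at (240,75) and clear of the fingers. The measured centre is (531.2, 326.4), yaw 3.2°, in agreement with top and side. I go down and grip.

Call:
{"fn": "step_arm", "kwargs": {
  "increments": [
    {"dx": 0,"dy": 0,"dz": 0,"wx": 0,"wy": 0,"wz": -0.24},
    {"dx": -0.16,"dy": -0.46,"dz": 0.5,"wx": 0,"wy": 0,"wz": 0},
    {"dx": 0,"dy": 0,"dz": 1,"wx": 0,"wy": 0,"wz": 0},
    {"dx": 0,"dy": 0,"dz": 1,"wx": 0,"wy": 0,"wz": 0},
    {"dx": 0,"dy": 0,"dz": 1,"wx": 0,"wy": 0,"wz": 0}
  ]
}}

```text
time_s: 4.45
eef_pos: [531.9, 325.3, 114.6]
ee_rot: [-0.0, -0.027, 1.0, -0.0]
force: [-0.5, 0.6, 0.2]
grip_width: 0.999
grip_force: 0.0
```

Call:
{"fn": "step_arm", "kwargs": {
  "increments": [
    {"dx": 0,"dy": 0,"dz": 1,"wx": 0,"wy": 0,"wz": 0},
    {"dx": 0,"dy": 0,"dz": 1,"wx": 0,"wy": 0,"wz": 0},
    {"dx": 0,"dy": 0,"dz": 0.6,"wx": 0,"wy": 0,"wz": 0},
    {"dx": 0,"dy": 0,"dz": 0.35,"wx": 0,"wy": 0,"wz": 0},
    {"dx": 0,"dy": 0,"dz": 0,"wx": 0,"wy": 0,"wz": 0}
  ]
}}

```text
time_s: 4.95
eef_pos: [531.9, 325.8, 41.7]
ee_rot: [-0.001, -0.027, 1.0, -0.0]
force: [-0.1, -0.4, 0.2]
grip_width: 1.002
grip_force: 0.0
```

Call:
{"fn": "step_arm", "kwargs": {
  "increments": [
    {"dx": 0,"dy": 0,"dz": 0,"wx": 0,"wy": 0,"wz": 0},
    {"dx": 0,"dy": 0,"dz": 0,"wx": 0,"wy": 0,"wz": 0},
    {"dx": 0,"dy": 0,"dz": 0,"wx": 0,"wy": 0,"wz": 0},
    {"dx": 0,"dy": 0,"dz": 0,"wx": 0,"wy": 0,"wz": 0},
    {"dx": 0,"dy": 0,"dz": 0,"wx": 0,"wy": 0,"wz": 0}
  ],
  "fingers": 30,
  "squeeze": 60
}}

```text
time_s: 5.45
eef_pos: [532.7, 326.5, 43.7]
ee_rot: [0.001, -0.027, 1.0, 0.0]
force: [-0.9, 0.9, 6.3]
grip_width: 0.501
grip_force: 63.7
```

Call:
{"fn": "step_arm", "kwargs": {
  "increments": [
    {"dx": 0,"dy": 0,"dz": 0,"wx": 0,"wy": 0,"wz": 0},
    {"dx": 0,"dy": 0,"dz": 0,"wx": 0,"wy": 0,"wz": 0},
    {"dx": 0,"dy": 0,"dz": -0.3,"wx": 0,"wy": 0,"wz": 0},
    {"dx": 0,"dy": 0,"dz": -0.5,"wx": 0,"wy": 0,"wz": 0},
    {"dx": 0,"dy": 0,"dz": 0,"wx": 0,"wy": 0,"wz": 0}
  ]
}}

```text
time_s: 5.95
eef_pos: [532.9, 326.4, 64.3]
ee_rot: [0.001, -0.027, 1.0, 0.0]
force: [1.8, 0.2, -5.2]
grip_width: 0.508
grip_force: 62.4
```

Call:
{"fn": "step_arm", "kwargs": {
  "increments": [
    {"dx": 0,"dy": 0,"dz": -0.8,"wx": 0,"wy": 0,"wz": 0},
    {"dx": 0,"dy": 0,"dz": -1,"wx": 0,"wy": 0,"wz": 0},
    {"dx": 0,"dy": 0,"dz": -1,"wx": 0,"wy": 0,"wz": 0.85},
    {"dx": 0.4,"dy": -1,"dz": -1,"wx": 0,"wy": 0,"wz": 0},
    {"dx": 0.4,"dy": -1,"dz": -1,"wx": 0,"wy": 0,"wz": 0}
  ]
}}

```text
time_s: 6.45
eef_pos: [509.8, 276.4, 183.0]
ee_rot: [-0.0, 0.017, 1.0, -0.0]
force: [0.7, -0.6, -5.2]
grip_width: 0.498
grip_force: 63.2
```

Call:
{"fn": "step_arm", "kwargs": {
  "increments": [
    {"dx": 0.4,"dy": -1,"dz": -0.6,"wx": 0,"wy": 0,"wz": 0},
    {"dx": 0,"dy": -1,"dz": 0,"wx": 0,"wy": 0,"wz": 0},
    {"dx": 0,"dy": -1,"dz": 0,"wx": 0,"wy": 0,"wz": 0},
    {"dx": 0,"dy": -1,"dz": 0,"wx": 0,"wy": 0,"wz": 0},
    {"dx": 0,"dy": -1,"dz": 0,"wx": 0,"wy": 0,"wz": 0}
  ]
}}

```text
time_s: 6.95
eef_pos: [495.8, 151.3, 197.5]
ee_rot: [-0.0, 0.017, 1.0, -0.0]
force: [0.2, -0.5, -6.3]
grip_width: 0.505
grip_force: 63.4
```

Call:
{"fn": "step_arm", "kwargs": {
  "increments": [
    {"dx": 0,"dy": -1,"dz": 0,"wx": 0,"wy": 0,"wz": 0},
    {"dx": 0,"dy": -1,"dz": 0,"wx": 0,"wy": 0,"wz": 0},
    {"dx": 0,"dy": -1,"dz": 0,"wx": 0,"wy": 0,"wz": 0},
    {"dx": 0,"dy": -1,"dz": 0,"wx": 0,"wy": 0,"wz": 0},
    {"dx": 0,"dy": -1,"dz": 0,"wx": 0,"wy": 0,"wz": 0}
  ]
}}

```text
time_s: 7.45
eef_pos: [491.5, 26.4, 197.5]
ee_rot: [-0.0, 0.017, 1.0, 0.0]
force: [-0.0, -0.4, -5.2]
grip_width: 0.504
grip_force: 63.4
```

Call:
{"fn": "step_arm", "kwargs": {
  "increments": [
    {"dx": 0,"dy": -1,"dz": 0,"wx": 0,"wy": 0,"wz": 0},
    {"dx": 0,"dy": -1,"dz": 0,"wx": 0,"wy": 0,"wz": 0},
    {"dx": 0,"dy": 0,"dz": 0,"wx": 0,"wy": 0,"wz": 0},
    {"dx": 0,"dy": 0,"dz": 0,"wx": 0,"wy": 0,"wz": 0},
    {"dx": 0,"dy": 0,"dz": 0,"wx": 0,"wy": 0,"wz": 0}
  ]
}}

```text
time_s: 7.95
eef_pos: [490.0, -21.9, 197.5]
ee_rot: [-0.0, 0.017, 1.0, 0.0]
force: [0.0, -0.4, -5.4]
grip_width: 0.503
grip_force: 63.5
```

```bash

python3 - <<'E'
from look import *
W=look('nest','green',(490,-50,10),10,['pass_seat','plunger_face','clamp_pad','clamp_hinge','block_green'],'w3')
plan((480,-53,200),178)
E
```

```text
nest px [255.5 277.3] 5228 [613.7 -26.3] 177.95448569085102 (616.5899658203125, -26.306381225585938, 74.33775329589844, 116.91449737548828, 88.03305053710938)
block_green 0.58 [487.1 -20.5 161.2] [258.1 236.3]
now [490.1 -22.2 197.5] yaw 178.06 j6 -1.82 F [-0.6 -0.2 -4.1] w 43.0 g 63.5 
 turn units [ 0. -0.  0.] shift units [ 0.4 -1.2 -0.1]
```

View pics/w3.png

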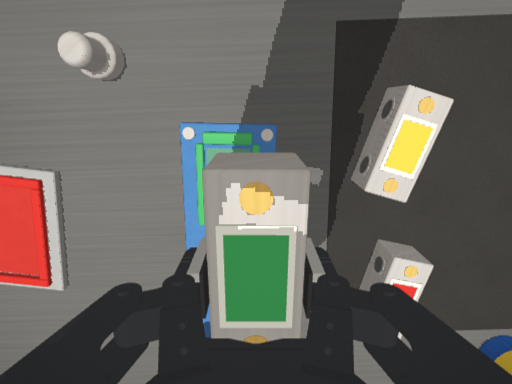

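Wrist view: block held straight in the fingers, tag at (256,280). The nest shows behind it, with the lip bar at (203-250, 133-143), the left rail near x=200, and plate screws at (188,133) and (267,134). I fit the nest's edges from this.

```bash

python3 - <<'E'
from look import *
W=cam('wrist'); f=W['f']; h=cv2.cvtColor(f,cv2.COLOR_BGR2HSV).astype(int)
for r in (128,138,160,180,200): print(r,[(x,tuple(h[r,x])) for x in range(176,282,3 if r==138 else 6)][:20] if r==138 else '')
m=((h[...,0]>45)&(h[...,0]<75)&(h[...,1]>150)&(h[...,2]>140)); m[:,310:]=0; m[230:]=0
n,lab,st,ce=cv2.connectedComponentsWithStats(m.astype(np.uint8))
for i in range(1,n):
    if st[i,4]>30: print('comp',st[i],ce[i])
b=((h[...,0]>100)&(h[...,0]<125)&(h[...,1]>120)&(h[...,2]>70)); b[230:]=0
n,lab,st,ce=cv2.connectedComponentsWithStats(b.astype(np.uint8))
for i in range(1,n):
    if st[i,4]>150:
        print('blue',st[i]); mm=(lab==i)
        for r in (150,170,190,210): 
            xs=np.where(mm[r])[0]
            if len(xs): print(r,xs.min(),xs.max(),ray(W,(xs.min()-.5,r),10)[:2],ray(W,(xs.max()+.5,r),10)[:2])
        for cx in (190,210,230,250,270):
            ys=np.where(mm[:,cx])[0]
            if len(ys): print('col',cx,ys.min(),ray(W,(cx,ys.min()-.5),10)[:2])
# held tag
a=blob(f,'green',(256,280),60); z=ctrl.sense()['eef_pos'][2]+4
print('tag',*yaw(W,a[2],z), ctrl.sense()['eef_pos'])
E
```

```text
128 
138 [(176, (np.int64(24), np.int64(10), np.int64(125))), (179, (np.int64(19), np.int64(16), np.int64(125))), (182, (np.int64(105), np.int64(146), np.int64(208))), (185, (np.int64(107), np.int64(94), np.int64(207))), (188, (np.int64(0), np.int64(1), np.int64(215))), (191, (np.int64(135), np.int64(3), np.int64(195))), (194, (np.int64(105), np.int64(144), np.int64(207))), (197, (np.int64(105), np.int64(141), np.int64(208))), (200, (np.int64(105), np.int64(142), np.int64(210))), (203, (np.int64(71), np.int64(141), np.int64(193))), (206, (np.int64(68), np.int64(135), np.int64(210))), (209, (np.int64(68), np.int64(134), np.int64(210))), (212, (np.int64(68), np.int64(134), np.int64(211))), (215, (np.int64(68), np.int64(135), np.int64(211))), (218, (np.int64(68), np.int64(134), np.int64(211))), (221, (np.int64(68), np.int64(135), np.int64(211))), (224, (np.int64(68), np.int64(134), np.int64(211))), (227, (np.int64(68), np.int64(134), np.int64(211))), (230, (np.int64(68), np.int64(134), np.int64(211))), (233, (np.int64(68), np.int64(135), np.int64(214)))]
160 
180 
200 
blue [ 180  123   97  107 2545]
150 182 275 [456.9 -98.9] [460.3  -0.4]
170 183 196 [ 478.3 -100.2] [478.8 -85.2]
190 184 196 [ 500.6 -101.6] [501.1 -87.3]
210 185 197 [ 523.8 -102.9] [524.3 -88.4]
col 190 123 [429.3 -87.2]
col 210 123 [430.  -66.8]
col 230 124 [431.6 -46.5]
col 250 124 [432.3 -26. ]
col 270 124 [433.   -5.6]
tag [488.7 -22.4] 177.91241203731252 (489.79107666015625, -22.41454315185547, 27.758764266967773, 43.654441833496094, 88.00248718261719) [490.1 -22.3 197.6]
```

Call:
{"fn": "step_arm", "kwargs": {
  "increments": [
    {"dx": 0,"dy": -0.58,"dz": 0.4,"wx": 0,"wy": 0,"wz": 0.08},
    {"dx": 0,"dy": -0.58,"dz": 0.8,"wx": 0,"wy": 0,"wz": 0},
    {"dx": 0,"dy": 0,"dz": 1,"wx": 0,"wy": 0,"wz": 0},
    {"dx": 0,"dy": 0,"dz": 1,"wx": 0,"wy": 0,"wz": 0},
    {"dx": 0,"dy": 0,"dz": 0.5,"wx": 0,"wy": 0,"wz": 0}
  ]
}}

```text
time_s: 8.8
eef_pos: [487.9, -52.1, 102.5]
ee_rot: [-0.002, 0.022, 1.0, 0.0]
force: [0.4, -0.1, -5.1]
grip_width: 0.507
grip_force: 63.3
```

Call:
{"fn": "step_arm", "kwargs": {
  "increments": [
    {"dx": 0,"dy": 0,"dz": 0,"wx": 0,"wy": 0,"wz": 0},
    {"dx": 0,"dy": 0,"dz": 0,"wx": 0,"wy": 0,"wz": 0}
  ]
}}

```text
time_s: 9.0
eef_pos: [489.2, -52.1, 105.2]
ee_rot: [0.0, 0.022, 1.0, -0.0]
force: [0.4, -0.8, -4.3]
grip_width: 0.504
grip_force: 63.3
```

```bash

python3 - <<'E'
from look import *
W=cam('wrist'); S=cam('side'); T=cam('top')
z=ctrl.sense()['eef_pos'][2]+4
a=blob(W['f'],'green',(256,280),60); print('tagW',*yaw(W,a[2],z), ctrl.sense()['eef_pos'])
X=(487,-51,z)
try:
    b=blob(S['f'],'green',proj(S,X),15); c=blob(T['f'],'green',proj(T,X),15)
    print('tag tri ST',b[1],c[1],tri([S,T],[b[0],c[0]]),'WS',tri([W,S],[a[0],b[0]]))
except Exception as e: print(e)
f=W['f']; h=cv2.cvtColor(f,cv2.COLOR_BGR2HSV).astype(int)
bl=((h[...,0]>100)&(h[...,0]<125)&(h[...,1]>80)&(h[...,2]>70)); bl[330:]=0
for cx in range(180,340,20):
    ys=np.where(bl[:,cx])[0]
    if len(ys): print('col',cx,ys.min(),ray(W,(cx,ys.min()-.5),10)[:2])
for r in range(40,200,20):
    xs=np.where(bl[r])[0]
    if len(xs): print(r,xs.min(),xs.max(),ray(W,(xs.min()-.5,r),10)[:2],ray(W,(xs.max()+.5,r),10)[:2])
big=cv2.resize(S['f'][150:290,190:350],None,fx=3,fy=3,interpolation=cv2.INTER_CUBIC)
wv=W['f']; out=np.zeros((420,480+320,3),np.uint8); out[:420,:480]=big; out[:240,480:]=cv2.resize(wv,(320,240)); cv2.imwrite('pics/c4.png',out)
E
```

```text
tagW [487.3 -52.2] 177.3733381522952 (488.4128112792969, -52.244346618652344, 27.587940216064453, 43.40925979614258, 87.4943618774414) [489.4 -51.9 105.9]
max() iterable argument is empty
col 200 130 [428.5 -89.5]
col 220 130 [429.2 -75.2]
col 240 130 [429.8 -60.8]
col 260 130 [430.4 -46.5]
col 280 131 [431.7 -32.2]
col 300 131 [432.3 -17.8]
col 320 131 [433.   -3.5]
140 189 325 [435.6 -98.6] [439.9   0.6]
160 190 323 [450.2 -99.5] [454.5  -0.4]
180 191 322 [ 465.4 -100.4] [469.7  -0.8]
```

View pics/c4.png

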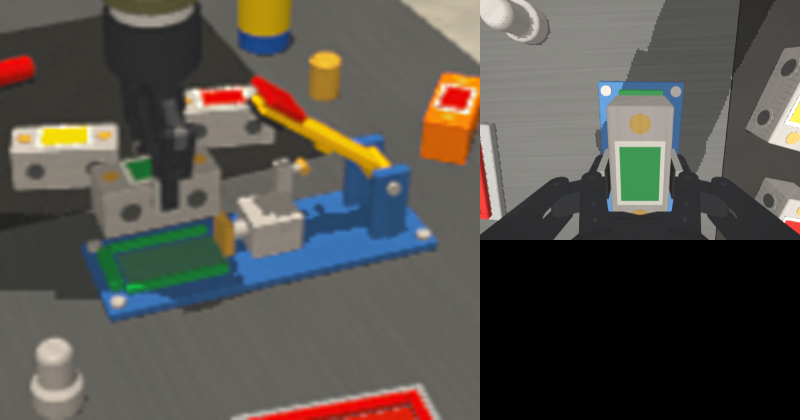

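Side crop: the block hangs level over the pocket, with the plunger ahead and the lever up. Wrist: plate edges fit seat (500.2, -52.1), yaw -2.6°, and the block sits 12.5 mm short of it. I lower to just above the lip.

Call:
{"fn": "step_arm", "kwargs": {
  "increments": [
    {"dx": 0,"dy": 0.02,"dz": 0.6,"wx": 0,"wy": 0,"wz": 0},
    {"dx": 0,"dy": 0,"dz": 0.5,"wx": 0,"wy": 0,"wz": 0},
    {"dx": 0,"dy": 0,"dz": 0.3,"wx": 0,"wy": 0,"wz": 0},
    {"dx": 0,"dy": 0,"dz": 0.14,"wx": 0,"wy": 0,"wz": 0},
    {"dx": 0,"dy": 0,"dz": 0,"wx": 0,"wy": 0,"wz": 0}
  ]
}}

```text
time_s: 9.65
eef_pos: [489.0, -51.1, 66.3]
ee_rot: [-0.0, 0.021, 1.0, 0.0]
force: [0.1, -0.1, -5.5]
grip_width: 0.499
grip_force: 63.6
```

Call:
{"fn": "step_arm", "kwargs": {
  "increments": [
    {"dx": -0.1,"dy": 0,"dz": 0,"wx": 0,"wy": 0,"wz": 0},
    {"dx": -0.1,"dy": 0,"dz": 0,"wx": 0,"wy": 0,"wz": 0},
    {"dx": -0.06,"dy": 0,"dz": 0,"wx": 0,"wy": 0,"wz": 0},
    {"dx": 0,"dy": 0,"dz": 0,"wx": 0,"wy": 0,"wz": 0}
  ]
}}

```text
time_s: 10.05
eef_pos: [495.1, -51.3, 66.6]
ee_rot: [-0.001, 0.021, 1.0, 0.0]
force: [-5.1, -1.0, -2.4]
grip_width: 0.507
grip_force: 63.9
```

Call:
{"fn": "step_arm", "kwargs": {
  "increments": [
    {"dx": -0.08,"dy": 0,"dz": 0,"wx": 0,"wy": 0,"wz": 0},
    {"dx": 0,"dy": 0,"dz": 0,"wx": 0,"wy": 0,"wz": 0},
    {"dx": 0,"dy": 0,"dz": 0,"wx": 0,"wy": 0,"wz": 0}
  ]
}}

```text
time_s: 10.35
eef_pos: [496.9, -51.4, 66.4]
ee_rot: [-0.001, 0.021, 1.0, 0.0]
force: [-6.5, -0.4, -2.5]
grip_width: 0.501
grip_force: 63.9
```

Call:
{"fn": "step_arm", "kwargs": {
  "increments": [
    {"dx": -0.08,"dy": 0,"dz": 0,"wx": 0,"wy": 0,"wz": 0},
    {"dx": 0,"dy": 0,"dz": 0,"wx": 0,"wy": 0,"wz": 0},
    {"dx": 0,"dy": 0,"dz": 0,"wx": 0,"wy": 0,"wz": 0}
  ]
}}

```text
time_s: 10.65
eef_pos: [498.7, -51.4, 66.4]
ee_rot: [-0.001, 0.021, 1.0, 0.0]
force: [-6.4, -0.1, -2.5]
grip_width: 0.5
grip_force: 63.9
```

Call:
{"fn": "step_arm", "kwargs": {
  "increments": [
    {"dx": -0.08,"dy": 0,"dz": 0,"wx": 0,"wy": 0,"wz": 0},
    {"dx": 0,"dy": 0,"dz": 0,"wx": 0,"wy": 0,"wz": 0},
    {"dx": 0,"dy": 0,"dz": 0,"wx": 0,"wy": 0,"wz": 0}
  ]
}}

```text
time_s: 10.95
eef_pos: [500.6, -51.5, 66.4]
ee_rot: [-0.001, 0.021, 1.0, 0.0]
force: [-7.1, -1.5, -2.5]
grip_width: 0.501
grip_force: 63.9
```

Call:
{"fn": "step_arm", "kwargs": {
  "increments": [
    {"dx": -0.06,"dy": 0,"dz": 0,"wx": 0,"wy": 0,"wz": 0},
    {"dx": 0,"dy": 0,"dz": 0,"wx": 0,"wy": 0,"wz": 0},
    {"dx": 0,"dy": 0,"dz": 0,"wx": 0,"wy": 0,"wz": 0}
  ]
}}

```text
time_s: 11.25
eef_pos: [502.0, -51.6, 66.4]
ee_rot: [-0.001, 0.021, 1.0, 0.0]
force: [-7.9, -0.8, -2.1]
grip_width: 0.504
grip_force: 64.0
```

Call:
{"fn": "step_arm", "kwargs": {
  "increments": [
    {"dx": -0.04,"dy": 0,"dz": 0,"wx": 0,"wy": 0,"wz": 0},
    {"dx": 0,"dy": 0,"dz": 0,"wx": 0,"wy": 0,"wz": 0},
    {"dx": 0,"dy": 0,"dz": 0,"wx": 0,"wy": 0,"wz": 0}
  ]
}}

```text
time_s: 11.55
eef_pos: [503.0, -51.6, 66.4]
ee_rot: [-0.001, 0.021, 1.0, 0.0]
force: [-7.7, -1.3, -2.2]
grip_width: 0.499
grip_force: 64.0
```

Call:
{"fn": "step_arm", "kwargs": {
  "increments": [
    {"dx": -0.03,"dy": 0,"dz": 0,"wx": 0,"wy": 0,"wz": 0},
    {"dx": 0,"dy": 0,"dz": 0,"wx": 0,"wy": 0,"wz": 0},
    {"dx": 0,"dy": 0,"dz": 0,"wx": 0,"wy": 0,"wz": 0}
  ]
}}

```text
time_s: 11.85
eef_pos: [503.7, -51.7, 66.3]
ee_rot: [-0.002, 0.021, 1.0, 0.0]
force: [-7.4, -1.6, -2.0]
grip_width: 0.499
grip_force: 64.0
```

Call:
{"fn": "step_arm", "kwargs": {
  "increments": [
    {"dx": -0.03,"dy": 0,"dz": 0,"wx": 0,"wy": 0,"wz": 0},
    {"dx": 0,"dy": 0,"dz": 0,"wx": 0,"wy": 0,"wz": 0},
    {"dx": 0,"dy": 0,"dz": 0,"wx": 0,"wy": 0,"wz": 0}
  ]
}}

```text
time_s: 12.15
eef_pos: [504.4, -51.7, 66.4]
ee_rot: [-0.002, 0.021, 1.0, 0.0]
force: [-7.5, -2.2, -1.3]
grip_width: 0.507
grip_force: 64.0
```

```bash

python3 - <<'E'
from look import *
W=cam('wrist'); S=cam('side')
a=blob(W['f'],'green',(256,280),60); print('tagW',a[0],*yaw(W,a[2],70.4), ctrl.sense()['eef_pos'],ctrl.sense()['wrist_torque'])
big=cv2.resize(S['f'][185:265,210:310],None,fx=5,fy=5,interpolation=cv2.INTER_CUBIC)
out=np.zeros((400,800,3),np.uint8); out[:,:500]=big; out[:240,500:]=cv2.resize(W['f'][80:380,70:445],(300,240)); cv2.imwrite('pics/c5.png',out)
E
```

```text
tagW [255.4 277.3] [503.  -51.9] 177.3273118182594 (504.0702819824219, -51.94115447998047, 27.734996795654297, 43.566402435302734, 87.47490692138672) [504.4 -51.7  66.4] [-0.3  1.2 -0.2]
```

View pics/c5.png

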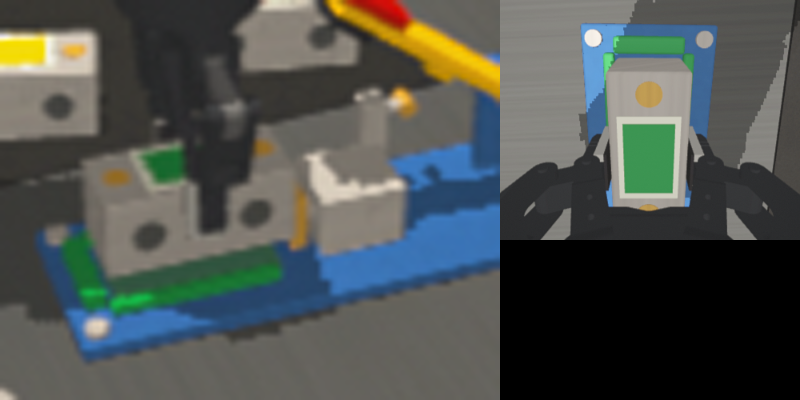

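Side crop: the block is level above the rails and against the brass plunger. The wrist view shows the lip clear behind the tail, and the grasp hasn't slipped. I push on to the hard stop in small steps.

Call:
{"fn": "step_arm", "kwargs": {
  "increments": [
    {"dx": -0.03,"dy": 0,"dz": 0,"wx": 0,"wy": 0,"wz": 0},
    {"dx": 0,"dy": 0,"dz": 0,"wx": 0,"wy": 0,"wz": 0},
    {"dx": 0,"dy": 0,"dz": 0,"wx": 0,"wy": 0,"wz": 0}
  ]
}}

```text
time_s: 12.55
eef_pos: [505.1, -51.8, 66.4]
ee_rot: [-0.002, 0.021, 1.0, 0.0]
force: [-7.3, -1.7, -0.9]
grip_width: 0.504
grip_force: 64.0
```

Call:
{"fn": "step_arm", "kwargs": {
  "increments": [
    {"dx": -0.02,"dy": 0,"dz": 0,"wx": 0,"wy": 0,"wz": 0},
    {"dx": 0,"dy": 0,"dz": 0,"wx": 0,"wy": 0,"wz": 0},
    {"dx": 0,"dy": 0,"dz": 0,"wx": 0,"wy": 0,"wz": 0}
  ]
}}

```text
time_s: 12.85
eef_pos: [505.3, -51.7, 66.3]
ee_rot: [-0.002, 0.021, 1.0, 0.0]
force: [-9.9, -1.9, -0.9]
grip_width: 0.504
grip_force: 64.2
```

Call:
{"fn": "step_arm", "kwargs": {
  "increments": [
    {"dx": 0.02,"dy": 0,"dz": 0.08,"wx": 0,"wy": 0,"wz": 0},
    {"dx": 0,"dy": 0,"dz": 0.08,"wx": 0,"wy": 0,"wz": 0},
    {"dx": 0,"dy": 0,"dz": 0.08,"wx": 0,"wy": 0,"wz": 0},
    {"dx": 0,"dy": 0,"dz": 0,"wx": 0,"wy": 0,"wz": 0}
  ]
}}

```text
time_s: 13.25
eef_pos: [504.9, -51.5, 60.0]
ee_rot: [-0.002, 0.021, 1.0, 0.0]
force: [-7.7, -0.6, -2.9]
grip_width: 0.501
grip_force: 64.0
```

Call:
{"fn": "step_arm", "kwargs": {
  "increments": [
    {"dx": 0,"dy": 0,"dz": 0.08,"wx": 0,"wy": 0,"wz": 0},
    {"dx": 0,"dy": 0,"dz": 0,"wx": 0,"wy": 0,"wz": 0},
    {"dx": 0,"dy": 0,"dz": 0,"wx": 0,"wy": 0,"wz": 0}
  ]
}}

```text
time_s: 13.55
eef_pos: [504.9, -51.5, 58.1]
ee_rot: [-0.002, 0.021, 1.0, 0.0]
force: [-7.9, -1.1, -2.8]
grip_width: 0.502
grip_force: 64.0
```

Call:
{"fn": "step_arm", "kwargs": {
  "increments": [
    {"dx": 0,"dy": 0,"dz": 0.08,"wx": 0,"wy": 0,"wz": 0},
    {"dx": 0,"dy": 0,"dz": 0.08,"wx": 0,"wy": 0,"wz": 0},
    {"dx": 0,"dy": 0,"dz": 0,"wx": 0,"wy": 0,"wz": 0},
    {"dx": 0,"dy": 0,"dz": 0,"wx": 0,"wy": 0,"wz": 0}
  ]
}}

```text
time_s: 13.95
eef_pos: [504.8, -51.5, 54.0]
ee_rot: [-0.002, 0.021, 1.0, 0.0]
force: [-7.8, -0.8, -4.0]
grip_width: 0.502
grip_force: 64.0
```

Call:
{"fn": "step_arm", "kwargs": {
  "increments": [
    {"dx": 0,"dy": 0,"dz": 0.06,"wx": 0,"wy": 0,"wz": 0},
    {"dx": 0,"dy": 0,"dz": 0,"wx": 0,"wy": 0,"wz": 0},
    {"dx": 0,"dy": 0,"dz": 0,"wx": 0,"wy": 0,"wz": 0}
  ]
}}

```text
time_s: 14.25
eef_pos: [504.9, -51.5, 52.6]
ee_rot: [-0.002, 0.021, 1.0, 0.0]
force: [-8.7, -0.1, -1.3]
grip_width: 0.504
grip_force: 64.0
```

Call:
{"fn": "step_arm", "kwargs": {
  "increments": [
    {"dx": 0,"dy": 0,"dz": 0.06,"wx": 0,"wy": 0,"wz": 0},
    {"dx": 0,"dy": 0,"dz": 0,"wx": 0,"wy": 0,"wz": 0},
    {"dx": 0,"dy": 0,"dz": 0,"wx": 0,"wy": 0,"wz": 0}
  ]
}}

```text
time_s: 14.55
eef_pos: [504.9, -51.5, 51.2]
ee_rot: [-0.002, 0.021, 1.0, 0.0]
force: [-8.5, -0.7, -3.0]
grip_width: 0.502
grip_force: 64.0
```

Call:
{"fn": "step_arm", "kwargs": {
  "increments": [
    {"dx": 0,"dy": 0,"dz": 0.04,"wx": 0,"wy": 0,"wz": 0},
    {"dx": 0,"dy": 0,"dz": 0,"wx": 0,"wy": 0,"wz": 0},
    {"dx": 0,"dy": 0,"dz": 0,"wx": 0,"wy": 0,"wz": 0}
  ]
}}

```text
time_s: 14.85
eef_pos: [505.0, -51.5, 50.7]
ee_rot: [-0.002, 0.021, 1.0, 0.0]
force: [-11.9, 0.6, 4.8]
grip_width: 0.503
grip_force: 64.8
```

Call:
{"fn": "step_arm", "kwargs": {
  "increments": [
    {"dx": 0,"dy": 0,"dz": 0.03,"wx": 0,"wy": 0,"wz": 0},
    {"dx": 0,"dy": 0,"dz": 0,"wx": 0,"wy": 0,"wz": 0},
    {"dx": 0,"dy": 0,"dz": 0,"wx": 0,"wy": 0,"wz": 0}
  ]
}}

```text
time_s: 15.15
eef_pos: [505.0, -51.5, 50.6]
ee_rot: [-0.002, 0.021, 1.0, 0.0]
force: [-15.0, 2.2, 13.0]
grip_width: 0.504
grip_force: 65.9
```

Call:
{"fn": "step_arm", "kwargs": {
  "increments": [
    {"dx": 0.02,"dy": 0,"dz": -0.02,"wx": 0,"wy": 0,"wz": 0},
    {"dx": 0,"dy": 0,"dz": 0,"wx": 0,"wy": 0,"wz": 0}
  ]
}}

```text
time_s: 15.35
eef_pos: [504.9, -51.5, 50.7]
ee_rot: [-0.001, 0.021, 1.0, 0.0]
force: [-9.3, 1.2, 3.7]
grip_width: 0.508
grip_force: 64.7
```

Call:
{"fn": "step_arm", "kwargs": {
  "increments": [
    {"dx": 0,"dy": 0,"dz": 0,"wx": 0,"wy": 0,"wz": 0},
    {"dx": 0,"dy": 0,"dz": 0,"wx": 0,"wy": 0,"wz": 0},
    {"dx": 0,"dy": 0,"dz": 0,"wx": 0,"wy": 0,"wz": 0},
    {"dx": 0,"dy": 0,"dz": 0,"wx": 0,"wy": 0,"wz": 0},
    {"dx": 0,"dy": 0,"dz": 0,"wx": 0,"wy": 0,"wz": 0}
  ],
  "fingers": 80,
  "squeeze": 40
}}

```text
time_s: 15.85
eef_pos: [506.0, -51.8, 50.4]
ee_rot: [0.0, 0.021, 1.0, -0.0]
force: [0.2, 0.9, 0.4]
grip_width: 0.938
grip_force: 0.0
```

Call:
{"fn": "step_arm", "kwargs": {
  "increments": [
    {"dx": 0,"dy": 0,"dz": -0.5,"wx": 0,"wy": 0,"wz": 0},
    {"dx": 0,"dy": 0,"dz": -1,"wx": 0,"wy": 0,"wz": 0},
    {"dx": 0,"dy": 0,"dz": -1,"wx": 0,"wy": 0,"wz": 0},
    {"dx": 0.4,"dy": 0,"dz": -1,"wx": 0,"wy": 0,"wz": 0},
    {"dx": 0.4,"dy": 0,"dz": -1,"wx": 0,"wy": 0,"wz": 0}
  ]
}}

```text
time_s: 16.35
eef_pos: [485.5, -50.9, 164.7]
ee_rot: [0.0, 0.021, 1.0, -0.0]
force: [0.7, 0.4, 0.8]
grip_width: 0.941
grip_force: 0.0
```

Call:
{"fn": "step_arm", "kwargs": {
  "increments": [
    {"dx": 0,"dy": 0,"dz": -1,"wx": 0,"wy": 0,"wz": 0},
    {"dx": 0,"dy": 0,"dz": -0.5,"wx": 0,"wy": 0,"wz": 0},
    {"dx": 0,"dy": 0,"dz": 0,"wx": 0,"wy": 0,"wz": 0},
    {"dx": 0,"dy": 0,"dz": 0,"wx": 0,"wy": 0,"wz": 0}
  ],
  "fingers": 0
}}

```text
time_s: 16.75
eef_pos: [485.6, -50.8, 200.3]
ee_rot: [0.0, 0.021, 1.0, -0.0]
force: [0.2, 0.5, -1.4]
grip_width: 0.259
grip_force: 0.0
```

```bash

python3 - <<'E'
from look import *
W=look('tag','green',(500,-52,55),55,['pass_seat','plunger_face','clamp_pad','clamp_hinge','block_green'],'w6')
S=cam('side');T=cam('top')
for n,c in(('side',S),('top',T)):
  for l in ['block_green','clamp_pad','clamp_hinge','plunger_face']:
    for d in eyes.landmark_of(n,l)[:2]: print(n,l,round(d['p'],2),w(c,d['point']))
X=(500,-52,55)
for nm,c in (('S',S),('T',T)):
  try: b=blob(c['f'],'green',proj(c,X),12); print(nm,b[1],ray(c,b[0],55))
  except Exception as e: print(nm,e)
plan((597,-56,200))
big=cv2.resize(S['f'][160:270,205:355],None,fx=3,fy=3,interpolation=cv2.INTER_CUBIC)
out=np.zeros((360,800,3),np.uint8); out[:330,:450]=big; out[:262,450:]=cv2.resize(W['f'],(350,262)); cv2.imwrite('pics/c6.png',out)
E
```

```text
tag px [256.2 204.6] 1141 [501.1 -51. ] 176.67580377373602 (501.7540283203125, -50.80361557006836, 25.79018783569336, 42.61679458618164, 86.81515502929688)
plunger_face 0.74 [ 539.2 -302.    -1.8] [ 47.5 227.7]
plunger_face 0.44 [549.1 -51.   29.9] [258.  238.7]
block_green 0.71 [498.6 -51.1  16.2] [255.9 190.8]
side block_green 0.96 [499.6 -45.8  10.2]
side clamp_pad 0.74 [599.5 -59.7 160.2]
side clamp_hinge 0.68 [692.9 -63.1  62.3]
side plunger_face 0.44 [550.1 -55.4  30.2]
top clamp_pad 0.57 [ 540.9 -295.9    8.4]
top clamp_hinge 0.95 [688.6 -64.9  65.2]
top clamp_hinge 0.22 [622.1 128.7   7.8]
S 83 [502.1 -47.8  55. ]
T max() iterable argument is empty
now [485.8 -50.9 200.3] yaw 177.54 j6 -1.87 F [ 0.1 -0.1 -0. ] w 0.3 g 0.0 
 turn units [-0.  0. -0.] shift units [-4.5 -0.   0. ]
```

View pics/c6.png

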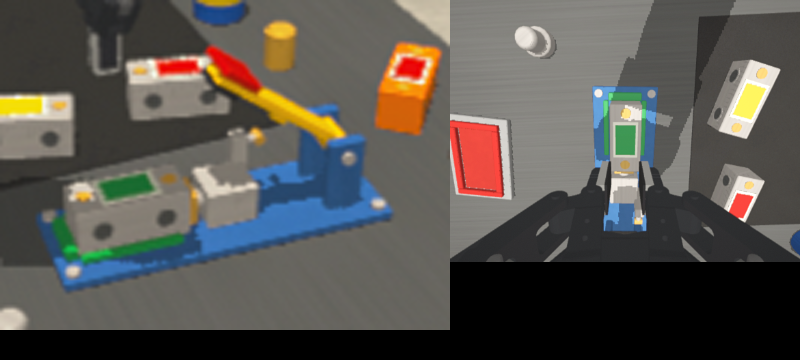

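Side crop: the green block is flat behind the lip against the plunger, and the lever is up. In the wrist view its tag is at (625,140) of the crop. Next I move the shut fingers above the lever pad.

Call:
{"fn": "step_arm", "kwargs": {
  "increments": [
    {"dx": -0.2,"dy": 0,"dz": -0.8,"wx": 0,"wy": 0,"wz": 0},
    {"dx": -1,"dy": 0,"dz": 0,"wx": 0,"wy": 0,"wz": 0},
    {"dx": -1,"dy": 0,"dz": 0,"wx": 0,"wy": 0,"wz": 0},
    {"dx": -1,"dy": 0,"dz": 0,"wx": 0,"wy": 0,"wz": 0},
    {"dx": -1,"dy": -0.04,"dz": 0,"wx": 0,"wy": 0,"wz": 0}
  ]
}}

```text
time_s: 18.05
eef_pos: [591.6, -56.4, 220.2]
ee_rot: [-0.0, 0.021, 1.0, -0.0]
force: [-0.5, 0.1, -0.2]
grip_width: -0.004
grip_force: 0.0
```

Call:
{"fn": "step_arm", "kwargs": {
  "increments": [
    {"dx": -0.4,"dy": 0,"dz": 0,"wx": 0,"wy": 0,"wz": 0},
    {"dx": 0,"dy": 0,"dz": 0.4,"wx": 0,"wy": 0,"wz": 0},
    {"dx": 0,"dy": 0,"dz": 0.3,"wx": 0,"wy": 0,"wz": 0},
    {"dx": 0,"dy": 0,"dz": 0,"wx": 0,"wy": 0,"wz": 0}
  ]
}}

```text
time_s: 18.45
eef_pos: [599.5, -56.6, 201.2]
ee_rot: [-0.002, 0.021, 1.0, 0.0]
force: [0.3, -0.0, 0.7]
grip_width: 0.001
grip_force: 0.0
```

```bash

python3 - <<'E'
from look import *
S=cam('side');W=cam('wrist')
plan((600.6,-56.7,190))
big=cv2.resize(S['f'][130:240,225:345],None,fx=3.5,fy=3.5,interpolation=cv2.INTER_CUBIC)
out=np.zeros((385,800,3),np.uint8); out[:385,:420]=big; out[:285,420:]=cv2.resize(W['f'],(380,285)); cv2.imwrite('pics/c7.png',out)
E
```

```text
now [600.2 -56.8 202.8] yaw 177.53 j6 -1.82 F [ 0.4  0.1 -0. ] w 0.2 g 0.0 
 turn units [ 0. -0. -0.] shift units [-0.   0.   0.5]
```

View pics/c7.png

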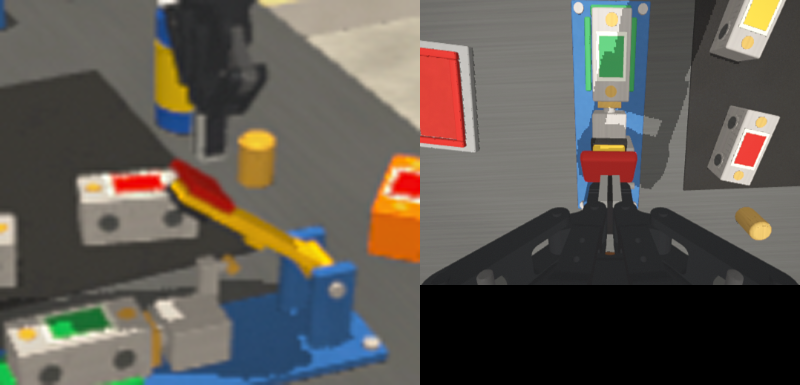

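Side crop: the shut fingers stand right above the red pad, and in the wrist view they are centred on it at (608,165). I press along the lever's arc, checking force.

Call:
{"fn": "step_arm", "kwargs": {
  "increments": [
    {"dx": 0,"dy": 0,"dz": 0.5,"wx": 0,"wy": 0,"wz": 0},
    {"dx": 0.2,"dy": 0,"dz": 0.24,"wx": 0,"wy": 0,"wz": 0},
    {"dx": 0.2,"dy": 0,"dz": 0.24,"wx": 0,"wy": 0,"wz": 0},
    {"dx": 0,"dy": 0,"dz": 0,"wx": 0,"wy": 0,"wz": 0}
  ]
}}

```text
time_s: 18.95
eef_pos: [589.8, -56.3, 177.5]
ee_rot: [-0.001, 0.021, 1.0, 0.0]
force: [1.7, -0.1, 0.8]
grip_width: 0.003
grip_force: 0.6
```

Call:
{"fn": "step_arm", "kwargs": {
  "increments": [
    {"dx": 0.17,"dy": 0,"dz": 0.24,"wx": 0,"wy": 0,"wz": 0},
    {"dx": 0.17,"dy": 0,"dz": 0.24,"wx": 0,"wy": 0,"wz": 0},
    {"dx": 0,"dy": 0,"dz": 0,"wx": 0,"wy": 0,"wz": 0}
  ]
}}

```text
time_s: 19.25
eef_pos: [581.4, -56.0, 165.5]
ee_rot: [-0.001, 0.021, 1.0, 0.0]
force: [0.3, 0.3, 1.2]
grip_width: 0.001
grip_force: 0.8
```

Call:
{"fn": "step_arm", "kwargs": {
  "increments": [
    {"dx": 0.14,"dy": 0,"dz": 0.26,"wx": 0,"wy": 0,"wz": 0},
    {"dx": 0.14,"dy": 0,"dz": 0.26,"wx": 0,"wy": 0,"wz": 0},
    {"dx": 0,"dy": 0,"dz": 0,"wx": 0,"wy": 0,"wz": 0}
  ]
}}

```text
time_s: 19.55
eef_pos: [574.5, -55.7, 152.2]
ee_rot: [-0.001, 0.021, 1.0, 0.0]
force: [0.9, -1.0, 2.1]
grip_width: 0.002
grip_force: 0.9
```

Call:
{"fn": "step_arm", "kwargs": {
  "increments": [
    {"dx": 0.12,"dy": 0,"dz": 0.27,"wx": 0,"wy": 0,"wz": 0},
    {"dx": 0.12,"dy": 0,"dz": 0.27,"wx": 0,"wy": 0,"wz": 0},
    {"dx": 0,"dy": 0,"dz": 0,"wx": 0,"wy": 0,"wz": 0}
  ]
}}

```text
time_s: 19.85
eef_pos: [568.6, -55.4, 138.7]
ee_rot: [-0.001, 0.021, 1.0, 0.0]
force: [0.5, 0.2, 1.6]
grip_width: -0.003
grip_force: 0.9
```

Call:
{"fn": "step_arm", "kwargs": {
  "increments": [
    {"dx": 0.09,"dy": 0,"dz": 0.28,"wx": 0,"wy": 0,"wz": 0},
    {"dx": 0.09,"dy": 0,"dz": 0.2,"wx": 0,"wy": 0,"wz": 0},
    {"dx": 0,"dy": 0,"dz": 0,"wx": 0,"wy": 0,"wz": 0}
  ]
}}

```text
time_s: 20.15
eef_pos: [564.7, -55.3, 127.7]
ee_rot: [0.0, 0.021, 1.0, -0.0]
force: [1.8, -0.0, 1.6]
grip_width: 0.003
grip_force: 0.9
```

Call:
{"fn": "step_arm", "kwargs": {
  "increments": [
    {"dx": 0.05,"dy": 0,"dz": 0.16,"wx": 0,"wy": 0,"wz": 0},
    {"dx": 0.03,"dy": 0,"dz": 0.12,"wx": 0,"wy": 0,"wz": 0},
    {"dx": 0,"dy": 0,"dz": 0,"wx": 0,"wy": 0,"wz": 0}
  ]
}}

```text
time_s: 20.45
eef_pos: [562.4, -55.2, 120.3]
ee_rot: [-0.0, 0.021, 1.0, 0.0]
force: [0.3, 0.6, 0.7]
grip_width: 0.001
grip_force: 0.1
```

Call:
{"fn": "step_arm", "kwargs": {
  "increments": [
    {"dx": 0.02,"dy": 0,"dz": 0.14,"wx": 0,"wy": 0,"wz": 0},
    {"dx": 0,"dy": 0,"dz": 0,"wx": 0,"wy": 0,"wz": 0},
    {"dx": 0,"dy": 0,"dz": 0,"wx": 0,"wy": 0,"wz": 0}
  ]
}}

```text
time_s: 20.75
eef_pos: [562.0, -55.2, 116.9]
ee_rot: [-0.0, 0.021, 1.0, 0.0]
force: [-0.0, -0.7, 0.7]
grip_width: 0.0
grip_force: 0.0
```

Call:
{"fn": "step_arm", "kwargs": {
  "increments": [
    {"dx": 0.02,"dy": 0,"dz": 0.14,"wx": 0,"wy": 0,"wz": 0},
    {"dx": 0,"dy": 0,"dz": 0,"wx": 0,"wy": 0,"wz": 0},
    {"dx": 0,"dy": 0,"dz": 0,"wx": 0,"wy": 0,"wz": 0}
  ]
}}

```text
time_s: 21.05
eef_pos: [561.6, -55.2, 113.5]
ee_rot: [-0.0, 0.021, 1.0, 0.0]
force: [0.3, -0.5, -0.9]
grip_width: 0.001
grip_force: 0.0
```

Call:
{"fn": "step_arm", "kwargs": {
  "increments": [
    {"dx": 0.02,"dy": 0,"dz": 0.1,"wx": 0,"wy": 0,"wz": 0},
    {"dx": 0,"dy": 0,"dz": 0,"wx": 0,"wy": 0,"wz": 0},
    {"dx": 0,"dy": 0,"dz": 0,"wx": 0,"wy": 0,"wz": 0}
  ]
}}

```text
time_s: 21.35
eef_pos: [561.1, -55.1, 111.2]
ee_rot: [-0.0, 0.021, 1.0, 0.0]
force: [0.3, -0.2, -0.1]
grip_width: -0.002
grip_force: 0.0
```

```bash

python3 - <<'E'
from look import *
S=cam('side'); plan((561,-54.7,106))
for l in ['clamp_pad']:
    for d in eyes.landmark_of('side',l)[:2]: print(l,round(d['p'],2),w(S,d['point']))
big=cv2.resize(S['f'][150:260,215:345],None,fx=4,fy=4,interpolation=cv2.INTER_CUBIC); cv2.imwrite('pics/c8.png',big)
E
```

```text
now [561.1 -55.1 111.2] yaw 177.54 j6 -1.83 F [0.3 0.1 0.3] w -0.1 g 0.0 
 turn units [ 0. -0. -0.] shift units [0.  0.  0.2]
clamp_pad 0.9 [560.3 -54.2  86.8]
```

View pics/c8.png

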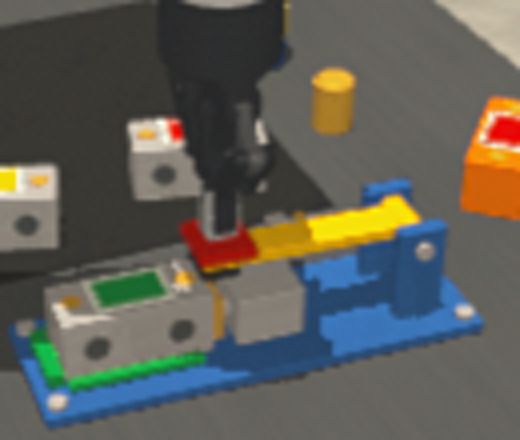

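The lever lies level over the seated block and has gone over centre; the pad is at about z 87 and the force is zero. I lift off, check it stays, and head for the red block.

Call:
{"fn": "step_arm", "kwargs": {
  "increments": [
    {"dx": 0,"dy": 0,"dz": -0.4,"wx": 0,"wy": 0,"wz": 0},
    {"dx": 0,"dy": 0,"dz": -0.8,"wx": 0,"wy": 0,"wz": 0},
    {"dx": 0,"dy": 0,"dz": -0.8,"wx": 0,"wy": 0,"wz": 0},
    {"dx": 0,"dy": 0,"dz": -0.8,"wx": 0,"wy": 0,"wz": 0},
    {"dx": 0,"dy": 0,"dz": -0.7,"wx": 0,"wy": 0,"wz": 0}
  ]
}}

```text
time_s: 21.95
eef_pos: [561.3, -55.2, 200.7]
ee_rot: [0.001, 0.021, 1.0, -0.0]
force: [0.1, 0.2, 0.2]
grip_width: -0.003
grip_force: 0.0
```

Call:
{"fn": "step_arm", "kwargs": {
  "increments": [
    {"dx": -0.4,"dy": 1,"dz": 0,"wx": 0,"wy": 0,"wz": 0},
    {"dx": -0.4,"dy": 1,"dz": 0,"wx": 0,"wy": 0,"wz": 0},
    {"dx": -0.4,"dy": 1,"dz": 0,"wx": 0,"wy": 0,"wz": 0},
    {"dx": -0.4,"dy": 1,"dz": 0,"wx": 0,"wy": 0,"wz": 0},
    {"dx": 0,"dy": 1,"dz": 0,"wx": 0,"wy": 0,"wz": 0}
  ],
  "fingers": 85
}}

```text
time_s: 22.45
eef_pos: [607.2, 69.0, 199.4]
ee_rot: [0.0, 0.021, 1.0, -0.0]
force: [-0.2, 0.1, 0.1]
grip_width: 0.847
grip_force: 0.0
```

Call:
{"fn": "step_arm", "kwargs": {
  "increments": [
    {"dx": 0,"dy": 1,"dz": 0,"wx": 0,"wy": 0,"wz": 0},
    {"dx": 0,"dy": 1,"dz": 0,"wx": 0,"wy": 0,"wz": 0},
    {"dx": 0,"dy": 0.4,"dz": 0,"wx": 0,"wy": 0,"wz": 1},
    {"dx": 0,"dy": 0,"dz": 0,"wx": 0,"wy": 0,"wz": 1},
    {"dx": 0,"dy": 0,"dz": 0,"wx": 0,"wy": 0,"wz": 0}
  ]
}}

```text
time_s: 22.95
eef_pos: [609.1, 128.3, 199.5]
ee_rot: [0.0, 0.126, 0.992, 0.0]
force: [0.5, -0.2, -0.2]
grip_width: 0.993
grip_force: 0.0
```

Call:
{"fn": "step_arm", "kwargs": {
  "increments": [
    {"dx": 0,"dy": 0,"dz": 0,"wx": 0,"wy": 0,"wz": 0},
    {"dx": 0,"dy": 0,"dz": 0,"wx": 0,"wy": 0,"wz": 0}
  ]
}}

```text
time_s: 23.15
eef_pos: [609.1, 127.7, 199.1]
ee_rot: [0.0, 0.125, 0.992, 0.0]
force: [0.3, 0.1, -0.7]
grip_width: 0.992
grip_force: 0.0
```

```bash

python3 - <<'E'
from look import *
look('red','red',(623,129,48),48,['block_red'],'w9')
plan((623,129,42),165)
S=cam('side')
for l in ['clamp_pad','block_green']:
    for d in eyes.landmark_of('side',l)[:1]: print(l,round(d['p'],2),w(S,d['point']))
T=cam('top'); a=blob(T['f'],'red',proj(T,(541,-297,10)),20); print('rej',yaw(T,a[2],10))
for l in ['clamp_pad','block_red']:
    for d in eyes.landmark_of('top',l)[:3]: print(l,round(d['p'],2),w(T,d['point']))
E
```

```text
red px [258.6 200.3] 1186 [622.7 127.3] 164.84786717360873 (623.16845703125, 127.34220886230469, 26.985082626342773, 42.39213180541992, 75.02269744873047)
block_red 0.97 [622.  126.7   7.2] [257.6 188.5]
block_red 0.54 [840.4  39.8   1.1] [235.3 351.2]
now [609.1 127.7 198.9] yaw 165.59 j6 -1.3 F [ 0.3 -0.5 -0.4] w 85.3 g 0.0 
 turn units [0.  0.  0.1] shift units [-0.5  0.2  6.3]
clamp_pad 0.89 [561.1 -56.5  87.4]
block_green 0.89 [502.5 -44.4  12.7]
rej (array([ 541.2, -299.3]), np.float64(170.69669696679424), (541.79248046875, -299.31512451171875, 76.8049087524414, 132.12579345703125, 80.84756469726562))
clamp_pad 0.78 [557.6 -50.7  87.8]
block_red 0.87 [841.5  39.2  -1.2]
block_red 0.84 [ 840.  -106.7    4.4]
block_red 0.46 [622.3 124.7   4.8]
```

The lever has stayed down (pad about z 87 in two views). The red block is at (623, 127), yaw 165°. I pick it.

Call:
{"fn": "step_arm", "kwargs": {
  "increments": [
    {"dx": 0,"dy": 0,"dz": 0,"wx": 0,"wy": 0,"wz": 0.1},
    {"dx": -0.54,"dy": 0.13,"dz": 0.6,"wx": 0,"wy": 0,"wz": 0},
    {"dx": 0,"dy": 0,"dz": 1,"wx": 0,"wy": 0,"wz": 0},
    {"dx": 0,"dy": 0,"dz": 1,"wx": 0,"wy": 0,"wz": 0},
    {"dx": 0,"dy": 0,"dz": 1,"wx": 0,"wy": 0,"wz": 0}
  ]
}}

```text
time_s: 24.05
eef_pos: [622.9, 127.6, 107.8]
ee_rot: [0.0, 0.131, 0.991, 0.0]
force: [0.4, 0.3, -0.4]
grip_width: 0.994
grip_force: 0.0
```

Call:
{"fn": "step_arm", "kwargs": {
  "increments": [
    {"dx": 0,"dy": 0,"dz": 1,"wx": 0,"wy": 0,"wz": 0},
    {"dx": 0,"dy": 0,"dz": 0.8,"wx": 0,"wy": 0,"wz": 0},
    {"dx": 0,"dy": 0,"dz": 0.6,"wx": 0,"wy": 0,"wz": 0},
    {"dx": 0,"dy": 0,"dz": 0.28,"wx": 0,"wy": 0,"wz": 0},
    {"dx": 0,"dy": 0,"dz": 0,"wx": 0,"wy": 0,"wz": 0}
  ]
}}

```text
time_s: 24.55
eef_pos: [622.8, 127.6, 41.3]
ee_rot: [-0.0, 0.131, 0.991, -0.0]
force: [-0.5, -0.5, 0.8]
grip_width: 0.997
grip_force: 0.0
```

Call:
{"fn": "step_arm", "kwargs": {
  "increments": [
    {"dx": 0,"dy": 0,"dz": 0,"wx": 0,"wy": 0,"wz": 0},
    {"dx": 0,"dy": 0,"dz": 0,"wx": 0,"wy": 0,"wz": 0},
    {"dx": 0,"dy": 0,"dz": 0,"wx": 0,"wy": 0,"wz": 0},
    {"dx": 0,"dy": 0,"dz": 0,"wx": 0,"wy": 0,"wz": 0},
    {"dx": 0,"dy": 0,"dz": 0,"wx": 0,"wy": 0,"wz": 0}
  ],
  "fingers": 30,
  "squeeze": 60
}}

```text
time_s: 25.05
eef_pos: [623.5, 127.6, 42.9]
ee_rot: [0.001, 0.131, 0.991, 0.0]
force: [-0.5, -0.2, 5.8]
grip_width: 0.508
grip_force: 63.2
```

Call:
{"fn": "step_arm", "kwargs": {
  "increments": [
    {"dx": 0,"dy": 0,"dz": 0,"wx": 0,"wy": 0,"wz": 0},
    {"dx": 0,"dy": 0,"dz": -0.2,"wx": 0,"wy": 0,"wz": 0},
    {"dx": 0,"dy": 0,"dz": -0.6,"wx": 0,"wy": 0,"wz": 0},
    {"dx": 0,"dy": 0,"dz": 0,"wx": 0,"wy": 0,"wz": 0}
  ]
}}

```text
time_s: 25.45
eef_pos: [623.9, 127.7, 64.1]
ee_rot: [0.002, 0.131, 0.991, 0.0]
force: [-0.5, 0.3, -2.5]
grip_width: 0.503
grip_force: 62.2
```

```bash

python3 - <<'E'
from h import *
plan((530,-297,210),170.5)
E
```

```text
now [623.9 127.7  64.1] yaw 164.95 j6 -1.29 F [-0.5  0.3 -2.5] w 43.0 g 62.2 
 turn units [ 0.008  0.031 -0.926] shift units [  0.901 -17.373  -5.837]
```

Call:
{"fn": "step_arm", "kwargs": {
  "increments": [
    {"dx": 0,"dy": 0,"dz": -0.8,"wx": 0,"wy": 0,"wz": 0},
    {"dx": 0,"dy": 0,"dz": -1,"wx": 0,"wy": 0,"wz": 0},
    {"dx": 0,"dy": 0,"dz": -1,"wx": 0,"wy": 0,"wz": 0},
    {"dx": 0,"dy": 0,"dz": -1,"wx": 0,"wy": 0,"wz": 0},
    {"dx": 0,"dy": 0,"dz": -1,"wx": 0,"wy": 0,"wz": -0.92}
  ]
}}

```text
time_s: 25.95
eef_pos: [622.7, 127.6, 182.8]
ee_rot: [-0.0, 0.083, 0.997, -0.0]
force: [0.9, -0.3, -4.3]
grip_width: 0.506
grip_force: 61.8
```

Call:
{"fn": "step_arm", "kwargs": {
  "increments": [
    {"dx": 0.3,"dy": -1,"dz": -1,"wx": 0,"wy": 0,"wz": 0},
    {"dx": 0.3,"dy": -1,"dz": 0,"wx": 0,"wy": 0,"wz": 0},
    {"dx": 0.3,"dy": -1,"dz": 0,"wx": 0,"wy": 0,"wz": 0},
    {"dx": 0,"dy": -1,"dz": 0,"wx": 0,"wy": 0,"wz": 0},
    {"dx": 0,"dy": -1,"dz": 0,"wx": 0,"wy": 0,"wz": 0}
  ]
}}

```text
time_s: 26.45
eef_pos: [579.5, 7.2, 207.0]
ee_rot: [0.0, 0.083, 0.997, -0.0]
force: [1.2, 0.3, -4.5]
grip_width: 0.501
grip_force: 62.3
```

Call:
{"fn": "step_arm", "kwargs": {
  "increments": [
    {"dx": 0,"dy": -1,"dz": 0,"wx": 0,"wy": 0,"wz": 0},
    {"dx": 0,"dy": -1,"dz": 0,"wx": 0,"wy": 0,"wz": 0},
    {"dx": 0,"dy": -1,"dz": 0,"wx": 0,"wy": 0,"wz": 0},
    {"dx": 0,"dy": -1,"dz": 0,"wx": 0,"wy": 0,"wz": 0},
    {"dx": 0,"dy": -1,"dz": 0,"wx": 0,"wy": 0,"wz": 0}
  ]
}}

```text
time_s: 26.95
eef_pos: [558.9, -116.1, 206.8]
ee_rot: [-0.0, 0.083, 0.997, 0.0]
force: [0.4, 0.1, -3.6]
grip_width: 0.504
grip_force: 62.3
```

Call:
{"fn": "step_arm", "kwargs": {
  "increments": [
    {"dx": 0,"dy": -1,"dz": 0,"wx": 0,"wy": 0,"wz": 0},
    {"dx": 0,"dy": -1,"dz": 0,"wx": 0,"wy": 0,"wz": 0},
    {"dx": 0,"dy": -1,"dz": 0,"wx": 0,"wy": 0,"wz": 0},
    {"dx": 0,"dy": -1,"dz": 0,"wx": 0,"wy": 0,"wz": 0},
    {"dx": 0,"dy": -1,"dz": 0,"wx": 0,"wy": 0,"wz": 0}
  ]
}}

```text
time_s: 27.45
eef_pos: [538.2, -239.4, 206.8]
ee_rot: [-0.0, 0.083, 0.997, 0.0]
force: [0.1, -0.9, -3.3]
grip_width: 0.507
grip_force: 62.3
```

Call:
{"fn": "step_arm", "kwargs": {
  "increments": [
    {"dx": 0,"dy": -1,"dz": 0,"wx": 0,"wy": 0,"wz": 0},
    {"dx": 0,"dy": 0,"dz": 0,"wx": 0,"wy": 0,"wz": 0},
    {"dx": 0,"dy": 0,"dz": 0,"wx": 0,"wy": 0,"wz": 0}
  ]
}}

```text
time_s: 27.75
eef_pos: [534.3, -263.2, 206.7]
ee_rot: [-0.0, 0.084, 0.997, 0.0]
force: [0.1, -0.2, -3.6]
grip_width: 0.507
grip_force: 62.4
```

```bash

python3 - <<'E'
from look import *
W=cam('wrist'); s=ctrl.sense(); f=W['f']; cv2.imwrite('pics/w10.png',f)
h=cv2.cvtColor(f,cv2.COLOR_BGR2HSV).astype(int)
# grey plate visible boundary left/near edges; red rails
red=cmask(f,'red'); red[260:]=0
n,lab,st,ce=cv2.connectedComponentsWithStats(red)
for i in range(1,n):
    if st[i,4]>80:
        mm=lab==i; print('red',st[i])
        for r in range(st[i,1]+15,st[i,1]+st[i,3],30):
            xs=np.where(mm[r])[0]; print(r,xs.min(),xs.max(),ray(W,(xs.min()-.5,r),18)[:2],ray(W,(xs.max()+.5,r),18)[:2])
        for c in range(st[i,0]+8,st[i,0]+st[i,2]-5,25):
            ys=np.where(mm[:,c])[0]; print('c',c,ys.min(),ray(W,(c,ys.min()-.5),18)[:2])
t=blob(f,'red',(256,280),40); print('tag',t[1],*yaw(W,t[2],s['eef_pos'][2]+4.5))
for l in ['reject_seat','reject_nest','block_red']:
    for d in eyes.landmark_of('wrist',l)[:2]: print(l,round(d['p'],2),w(W,d['point']))
plan((541,-297,200),171)
E
```

```text
red [ 186  129   73  115 2971]
144 187 258 [ 486.  -328.3] [ 498.6 -254. ]
174 189 200 [ 517.7 -333.7] [ 519.9 -321. ]
204 191 201 [ 551.5 -339.5] [ 553.5 -327.5]
234 194 201 [ 587.7 -344.6] [ 589.2 -335.5]
c 194 129 [ 471.9 -316.9]
c 219 129 [ 476.2 -291.5]
c 244 129 [ 480.5 -266.1]
red [ 466  163   46   48 1923]
178 469 511 [572.7 -35.2] [580.4  10.8]
208 467 506 [607.6 -35.7] [615.1   8.5]
c 474 167 [560.7 -30. ]
c 499 164 [561.8  -3.8]
red [ 223  238   66   22 1408]
253 223 287 [ 617.2 -316.6] [ 630.  -241.1]
c 231 239 [ 600.5 -303.1]
c 256 238 [ 604.  -274.4]
c 281 238 [ 608.9 -245.8]
tag 5376 [ 533.9 -263.3] 170.74681546267985 (534.983642578125, -263.45892333984375, 28.273849487304688, 44.36151123046875, 80.88709259033203)
block_red 0.7 [839.5  38.2  -1. ]
block_red 0.63 [ 532.1 -258.9  169.9]
now [ 534.7 -262.3  206.9] yaw 170.52 j6 -2.06 F [-0.  -0.  -3.2] w 43.1 g 62.4 
 turn units [ 0.  -0.  -0.1] shift units [-0.5 -1.3  0.3]
```

View pics/w10.png

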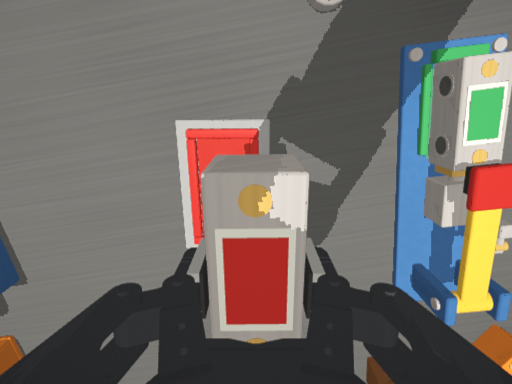

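Wrist view: red block held straight, tag at (256,280). The reject pocket shows behind it, with its near rail at row 133 and its left rail near column 195. At right the green block is seated under the lowered lever. I place the red block at (540.5, -299).

Call:
{"fn": "step_arm", "kwargs": {
  "increments": [
    {"dx": -0.24,"dy": -0.7,"dz": 0.4,"wx": 0,"wy": 0,"wz": 0},
    {"dx": -0.23,"dy": -0.68,"dz": 0.8,"wx": 0,"wy": 0,"wz": 0},
    {"dx": 0,"dy": 0,"dz": 1,"wx": 0,"wy": 0,"wz": 0},
    {"dx": 0,"dy": 0,"dz": 1,"wx": 0,"wy": 0,"wz": 0},
    {"dx": 0,"dy": 0,"dz": 1,"wx": 0,"wy": 0,"wz": 0}
  ]
}}

```text
time_s: 28.45
eef_pos: [540.5, -298.6, 100.9]
ee_rot: [0.0, 0.083, 0.997, -0.0]
force: [0.0, -0.8, -4.1]
grip_width: 0.505
grip_force: 62.5
```

Call:
{"fn": "step_arm", "kwargs": {
  "increments": [
    {"dx": 0,"dy": 0,"dz": 0.6,"wx": 0,"wy": 0,"wz": 0},
    {"dx": 0,"dy": 0,"dz": 0.4,"wx": 0,"wy": 0,"wz": 0},
    {"dx": 0,"dy": 0,"dz": 0,"wx": 0,"wy": 0,"wz": 0},
    {"dx": 0,"dy": 0,"dz": 0,"wx": 0,"wy": 0,"wz": 0}
  ]
}}

```text
time_s: 28.85
eef_pos: [540.8, -299.4, 77.8]
ee_rot: [0.001, 0.083, 0.997, -0.0]
force: [-0.1, 0.8, -3.4]
grip_width: 0.507
grip_force: 62.4
```

```bash

python3 - <<'E'
from look import *
W=cam('wrist'); s=ctrl.sense(); f=W['f']
t=blob(f,'red',(256,280),40); print('tag',t[1],*yaw(W,t[2],s['eef_pos'][2]+4.5))
red=cmask(f,'red'); red[260:]=0
n,lab,st,ce=cv2.connectedComponentsWithStats(red)
for i in range(1,n):
    if st[i,4]>80:
        mm=lab==i; print('red',st[i])
        for r in range(st[i,1]+6,st[i,1]+st[i,3],20):
            xs=np.where(mm[r])[0]; print(r,xs.min(),xs.max(),ray(W,(xs.min()-.5,r),18)[:2],ray(W,(xs.max()+.5,r),18)[:2])
        for c in range(st[i,0]+8,st[i,0]+st[i,2]-5,25):
            ys=np.where(mm[:,c])[0]; print('c',c,ys.min(),ray(W,(c,ys.min()-.5),18)[:2])
plan((540.5,-298.7,50),170.4)
E
```

```text
tag 5381 [ 540.3 -299.4] 170.8671044406988 (541.3900146484375, -299.64569091796875, 28.220979690551758, 44.348751068115234, 80.95428466796875)
red [ 192  123  126  117 4916]
129 193 317 [ 473.4 -326.4] [ 485.8 -252.8]
149 194 316 [ 485.2 -328.6] [ 497.6 -254.6]
169 195 315 [ 497.4 -330.8] [ 509.9 -256.5]
189 197 313 [ 510.3 -332.5] [ 522.6 -259.1]
209 198 313 [ 523.6 -334.9] [ 536.  -260.5]
229 199 312 [ 537.5 -337.4] [ 550.  -262.7]
c 200 124 [ 471.1 -321.3]
c 225 124 [ 473.5 -306.7]
c 250 124 [ 476. -292.]
c 275 124 [ 478.4 -277.4]
c 300 124 [ 480.9 -262.7]
red [ 223  238   66   22 1415]
244 223 287 [ 550.9 -323.9] [ 558.2 -280.6]
c 231 239 [ 547.9 -317.4]
c 256 238 [ 549.9 -300.8]
c 281 238 [ 552.7 -284.2]
now [ 540.9 -299.5   78. ] yaw 170.47 j6 -2.1 F [ 0.1  0.9 -3.4] w 42.9 g 62.4 
 turn units [-0.  0.  0.] shift units [0.  0.  1.1]
```

Call:
{"fn": "step_arm", "kwargs": {
  "increments": [
    {"dx": 0,"dy": 0,"dz": 0.5,"wx": 0,"wy": 0,"wz": 0},
    {"dx": 0,"dy": 0,"dz": 0.36,"wx": 0,"wy": 0,"wz": 0},
    {"dx": 0,"dy": 0,"dz": 0.14,"wx": 0,"wy": 0,"wz": 0},
    {"dx": 0,"dy": 0,"dz": 0,"wx": 0,"wy": 0,"wz": 0},
    {"dx": 0,"dy": 0,"dz": 0,"wx": 0,"wy": 0,"wz": 0}
  ]
}}

```text
time_s: 29.4
eef_pos: [540.4, -299.2, 51.9]
ee_rot: [0.0, 0.083, 0.997, -0.0]
force: [0.3, 0.4, -3.3]
grip_width: 0.508
grip_force: 62.6
```

Call:
{"fn": "step_arm", "kwargs": {
  "increments": [
    {"dx": 0,"dy": 0,"dz": 0.05,"wx": 0,"wy": 0,"wz": 0},
    {"dx": 0,"dy": 0,"dz": 0,"wx": 0,"wy": 0,"wz": 0},
    {"dx": 0,"dy": 0,"dz": 0,"wx": 0,"wy": 0,"wz": 0}
  ]
}}

```text
time_s: 29.7
eef_pos: [540.4, -299.2, 50.7]
ee_rot: [0.0, 0.083, 0.997, -0.0]
force: [0.3, -0.6, -3.4]
grip_width: 0.503
grip_force: 62.6
```

Call:
{"fn": "step_arm", "kwargs": {
  "increments": [
    {"dx": 0,"dy": 0,"dz": 0.04,"wx": 0,"wy": 0,"wz": 0},
    {"dx": 0,"dy": 0,"dz": 0,"wx": 0,"wy": 0,"wz": 0},
    {"dx": 0,"dy": 0,"dz": 0,"wx": 0,"wy": 0,"wz": 0}
  ]
}}

```text
time_s: 30.0
eef_pos: [540.4, -299.2, 49.9]
ee_rot: [0.0, 0.083, 0.997, -0.0]
force: [-2.1, 1.5, 0.6]
grip_width: 0.507
grip_force: 62.8
```

Floor contact. I release, withdraw and check.

Call:
{"fn": "step_arm", "kwargs": {
  "increments": [
    {"dx": 0,"dy": 0,"dz": 0.01,"wx": 0,"wy": 0,"wz": 0},
    {"dx": 0,"dy": 0,"dz": 0,"wx": 0,"wy": 0,"wz": 0}
  ]
}}

```text
time_s: 30.2
eef_pos: [540.4, -299.2, 49.9]
ee_rot: [0.0, 0.083, 0.997, -0.0]
force: [-2.8, 2.1, 6.3]
grip_width: 0.505
grip_force: 63.5
```

Call:
{"fn": "step_arm", "kwargs": {
  "increments": [
    {"dx": 0,"dy": 0,"dz": 0,"wx": 0,"wy": 0,"wz": 0},
    {"dx": 0,"dy": 0,"dz": 0,"wx": 0,"wy": 0,"wz": 0},
    {"dx": 0,"dy": 0,"dz": 0,"wx": 0,"wy": 0,"wz": 0},
    {"dx": 0,"dy": 0,"dz": 0,"wx": 0,"wy": 0,"wz": 0},
    {"dx": 0,"dy": 0,"dz": 0,"wx": 0,"wy": 0,"wz": 0}
  ],
  "fingers": 80
}}

```text
time_s: 30.7
eef_pos: [540.4, -299.1, 49.2]
ee_rot: [0.0, 0.083, 0.997, -0.0]
force: [-0.3, 0.6, 0.0]
grip_width: 0.933
grip_force: 0.0
```

Call:
{"fn": "step_arm", "kwargs": {
  "increments": [
    {"dx": 0,"dy": 0,"dz": -0.5,"wx": 0,"wy": 0,"wz": 0},
    {"dx": 0,"dy": 0,"dz": -1,"wx": 0,"wy": 0,"wz": 0},
    {"dx": 0,"dy": 0,"dz": -1,"wx": 0,"wy": 0,"wz": 0},
    {"dx": 0,"dy": 0,"dz": -1,"wx": 0,"wy": 0,"wz": 0},
    {"dx": 0,"dy": 0,"dz": -1,"wx": 0,"wy": 0,"wz": 0}
  ]
}}

```text
time_s: 31.2
eef_pos: [540.4, -299.1, 163.9]
ee_rot: [0.0, 0.083, 0.997, -0.0]
force: [0.0, -1.5, 0.3]
grip_width: 0.935
grip_force: 0.0
```

Call:
{"fn": "step_arm", "kwargs": {
  "increments": [
    {"dx": 0,"dy": 0,"dz": -1,"wx": 0,"wy": 0,"wz": 0},
    {"dx": 0,"dy": 0,"dz": -1,"wx": 0,"wy": 0,"wz": 0},
    {"dx": 0,"dy": 0,"dz": 0,"wx": 0,"wy": 0,"wz": 0},
    {"dx": 0,"dy": 0,"dz": 0,"wx": 0,"wy": 0,"wz": 0}
  ]
}}

```text
time_s: 31.6
eef_pos: [540.3, -299.1, 212.4]
ee_rot: [0.0, 0.083, 0.997, -0.0]
force: [-0.3, -0.2, -0.4]
grip_width: 0.934
grip_force: 0.0
```

```bash

python3 - <<'E'
from look import *
look('tag','red',(540,-299,55),55,['block_red','reject_seat'])
S=cam('side')
for l in ['clamp_pad','block_green','block_red','block_yellow','wrench','screwdriver','coupling','ferrule','can']:
    for d in eyes.landmark_of('side',l)[:2]: print(l,round(d['p'],2),w(S,d['point']))
b=blob(S['f'],'red',proj(S,(540,-299,55)),15); print('sideTag',b[1],ray(S,b[0],55))
plan((0,0,0))
E
```

```text
tag px [255.4 163.1] 3295 [ 519.6 -295.9] 169.98601470882616 (532.2108764648438, -298.0752258300781, 66.376953125, 115.33269500732422, 80.86593627929688)
block_red 0.78 [ 538.6 -294.3   10.5] [259.6 172.9]
block_red 0.59 [ 846.6 -101.5    0.2] [426.3 356. ]
block_green 0.61 [500.  -44.1   9. ]
block_red 0.94 [840.3  42.5   0.5]
block_red 0.85 [ 538.7 -298.     9.9]
block_yellow 0.8 [459.4 118.4   3.8]
wrench 0.73 [ 366.9 -166.1   -0.2]
wrench 0.6 [280.4 293.4   1.6]
screwdriver 0.61 [373.  311.4   2.5]
screwdriver 0.37 [685.8 -60.8  65.9]
coupling 0.92 [ 367.6 -165.     0.5]
coupling 0.18 [754.8 169.5   1.5]
ferrule 0.51 [755.3 168.4   2.7]
ferrule 0.24 [ 541.  -302.7    9.7]
can 0.61 [742.8 305.3  -0.3]
sideTag 199 [ 540.3 -296.8   55. ]
now [ 540.4 -299.1  211.7] yaw 170.46 j6 -2.1 F [ 0.4  0.3 -0.7] w 80.1 g 0.0 
 turn units [ 0. -0. -0.] shift units [23.3  8.2  8.5]
```

```bash
python3 -c "
from h import *
print(finish_job())"
```

```text
the job is handed in; nothing more can be done
None
```

Handed in at about 32 s: the green block is seated in the pass nest with the lever down and staying down, the red block is flat in the reject nest, and the yellow block and bystanders are where they started; no verdict came back, and I viewed 11 pictures, one over the limit.

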